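# Set up a doming tool in a jeweller's press tray and slide it home

## Robot

A 6-joint arm with a two-finger parallel gripper is mounted at the origin on the work surface. World frame = base frame: x ahead of the robot, y to its left, z up, the work surface at z = 0. Lengths are in mm, angles in rad, forces in N, time in s.
With the tool pointing down it reaches from about 375 to 900 mm from the base axis. Payload 3.1 kg.
Tool frame: the origin (TCP) lies midway between the tips of the shut fingers; the grasp point (between the pads) lies r.pinch_z behind it (r.pinch_z is the distance from the TCP to the grasp point, in mm); z points along the fingers, y is the direction in which the jaws open and shut (so a half turn about z gives the same grasp; the last joint's range is limited). The gripper opens to 87 mm and grips with 3 to 60 N. Pads are 19 mm wide; open, the fingers measure 117 mm over their backs; the gripper's body (75 mm by 190 mm) begins 51 mm behind the grasp point.
Start: joints at [-1.504, 0.527, 1.433, -0, 1.181, -0.178], TCP at [152.108, -606.185, 222.548] pointing down, gripper open.
Joint ranges: [-3.08, 3.08], [-0.75, 2.2], [0.22, 2.44], [-1.43, 4.57], [0, 2.65], [-2.85, 2.85]. Speed limits (rad/s): [2.79, 2.79, 3.14, 3.14, 3.14, 3.14].

## Interface

Orientations are given as a unit quaternion [x, y, z, w].
In Python, from station import get_state, viewer, ticket, models, r gives the robot as it stands. The module is installed in compiled form; this text tells all that it offers.
- The arm moves only by the tool move_arm, never from a script. Its argument "series" is a list of rows, each an object with "travel": the shift along the world's x, y, z in m, a list of three; "angular": the turn, a rotation vector about the world's x, y, z in rad, a list of three. A call has 1 to 5 rows; each row is the pose to reach, as a shift and turn from the pose commanded when the call began; what a row does not reach only later rows make up. A row lasts 1/10 s, in which the tool goes at most 50 mm and 8.59 degrees, less where a joint would pass 70% of its speed; a pose out of reach is approached as far as the arm can. A call with a gripper value outside its range is refused whole. "grip" is the finger opening in m, from 0 to 0.087, set as the call begins (left out, the last holds). The fingers move at their own pace and stop on an object; the grip force is fixed at half the most. Time passes only in rows, so rows that repeat a pose let the fingers close. It gives the time, the measured TCP pose, the force and the opening at its end, in the units of the state.
- get_state(): the state, without advancing time (a new reading comes with each control period).
- viewer.grab_frame(name): name is "scene" or "top"; returns the picture (384x512x3 uint8, red, green, blue); there is no depth.
- viewer.camera_model(name): a dict with "K" (3x3 intrinsics, pixels), "rvec" (rotation vector, rad) and "tvec" (3), from world to camera coordinates, as OpenCV has them. Camera axes: x right, y down, z forward; pixel columns grow to the right and rows downward; lengths in mm; the calibration is good to about 2 mm. A picture is of the moment at which its call begins. camera_model takes no time and is no camera call.
- ticket.job_done(): hands the job in, once; it reports no verdict.
Trained networks look in the newest picture that a camera, given by its name, has taken for a name from the list of things; names that differ only in an ending like _2 or _b are one class to them, and where a whole thing is asked for, a point or a joint stands for the part that bears it (a point fixed in the world has none). Each returns a list of dicts, best first, with "p" (0 to 1); they miss things now and then, are a little off and sometimes report something else, mostly with a low value. They report only what shows in the picture. A call takes as long as a camera call. They do not tell look-alikes from the thing itself.
- models.trace(camera, label): "mask" (384x512 bool, what is visible of it) and "box" ([left, top, right, bottom] in pixels, round what is visible of it).
- models.pinpoint(camera, label): "location" ([column, row] in pixels: a listed point, or the origin of a listed thing).
The state is a dict: "time_s": time; "joint_positions": joint angles; "qvel": joint speeds; "joint_efforts": joint torques, N m; "tool_pos": TCP position; "orientation": TCP orientation; "force": force on the tool from outside, world axes, zero at the start; "wrist_torque": the same for the moment, N m; "width": finger opening in mm.
Only numpy, scipy, OpenCV 4.12 (cv2) and the standard library are available. Lean on these libraries where they do the work, as an engineer would, in place of code of your own. Each camera call takes 0.05 s, during which the arm holds its last target.

## Task

Set up the doming tool in the pulled-out tray of the bench press: lay the steel die block with the single round hollow from the wooden rack flat and square in the tray's pocket, hollow up, then the brass blank holder on it, recess up, then the round steel punch with its boss down in that recess. Lower each part gently into place, do not drop it in; the die comes out of the rack by its ends but goes into the pocket by its long sides, so it has to be put down on the way (the soldering board is free) and taken again the other way. Then slide the tray (red lug) all the way under the press until the spring catch clicks behind it, and let go; leave the other two dies, the handpiece and the flux pot where they are.

Things in the scene. Friction and masses are not known exactly. Their poses are not given: they have to be found in the camera images.
- press: green four-column bench press, fixed. Origin on the bench under the ram's middle; +y = the way the tray slides in, z up. Bed x -80 to 80, y -300 to 70, 20 high. Crown x -80 to 80, y -50 to 50, underside 122 above the bench, cylinder and gauge up to 228. Ram face 52 across, 90 above the bench (the finished stack's top reaches 74). 18 thick columns at x +-62, y +-36
- pocket (a point): centre of the pocket's floor in the aluminium tray (moves with it; 32 above the bench); axes as the press. Pocket 43 wide (x), 59 long (y), walls 30 high, 10 thick, 4 mm 45 degree lead-in at the top. End walls (y) closed; each long side wall (x) has a finger slot 36 wide in its middle, open outward and down to the floor: only there do fingers fit. Tray out: 130 to 110 before (-y) the press origin
- tray (a joint): how far the tray is pushed in, m: 0 fully out, 0.130 home under the ram (end stop). About 2 N friction plus 8 N s/m; stays where left. Up to about 8 N more to pass the catch, from 0.115 to 0.128; there the catch drops behind the brass cam on the tray's side and keeps it from coming back
- lug (a point): grip point on the tray's red upright lug, 120 from the pocket centre towards -y: block 14 thick (x), 22 long (y), 36 high on the tray top (32 above the bench); the point is 22 above the tray top, on the lug's centre line; axes as the press
- catch (a joint): how far the spring catch is pushed aside, m: 0 at rest (nose out), up to about 0.005 while the cam passes; back near 0 once it has clicked behind the cam. Spring: 4 N at rest, 350 N/m more
- catch_nose (a point): tip of the catch's steel nose, beside the tray's edge (red ball on its outer end), 75 in front (-y) of the press origin, on its +x side (dark housing 30 x 34 at x 49 to 79, top 38 above the bench)
- rack: low wooden die rack, fixed, 48 x 167 x 36. Origin under its centre; three bays side by side along its y, 53 apart, floor 14 above the bench. The dies lie along the rack's x with 2.5 play to the 8 thick dividers, which stand 2 higher than the dies, so fingers do not fit at a die's long sides; the dies' ends stick out 4 beyond the rack and are free
- die_round: the die block to use: bright steel, 56 (x) x 40 (y) x 20 (z), about 0.33 kg, one round hollow 26 across in the middle of its top. Origin at the centre of its underside. Lies flat in one of the three bays, hollow up
- die_oblong: bystander: same size die block, with one oblong slot 40 x 14 in its top; lies in another bay
- die_twin: bystander: same size die block, with two round hollows 14 across; lies in another bay
- holder: brass blank holder plate, 55 (x) x 39 (y) x 8 (z), about 0.11 kg, lying flat on the bench, recess up. Round recess 30 across and 5 deep in the middle of its top, with a copper blank on the recess floor. Origin at the centre of its underside
- punch: round steel punch standing on the bench, boss down: boss 26 across and 4 high below, disc 38 across and 14 high above it (total 18), about 0.14 kg. Origin at the centre of the boss's underside, z up
- board: soldering board, fixed, white scorched ceramic, 140 x 120 x 12, empty: a place to rest the die. Origin under its centre
- handpiece: bystander: black rotary handpiece lying on the bench, 150 long (along x), 21 thick. Origin on the bench near its middle
- flux_pot: bystander: small amber jar with white cap, 42 across, 42 high. Origin at the centre of its underside
Mind the look-alikes: they are no part of the job. Leave any blue look-alike of the die_round alone. Leave any purple look-alike of the punch alone.

How it is judged (in metres and radians):
On the way, in this order (a step that is already met when the one before it is completed fails the run):
1. the die with the round hollow lies flat and square on the pocket floor, let go (z of die_round in the frame of pocket between -0.002 and 0.002 m and horizontal distance between die_round and pocket below 0.0035 m and angle between die_round's own z axis and vertical below 0.05 rad and angle between the x axis of die_round and the y axis of pocket, either way round below 0.09 rad and contact force between the fingers and die_round below 0.5 N and linear speed of die_round below 0.03 m/s), for 0.2 s.
2. the brass holder lies flat and square on the die, let go (z of die_round in the frame of pocket between -0.002 and 0.002 m and horizontal distance between each of die_round, holder and pocket below 0.0035 m and angle between each of die_round, holder's own z axis and vertical below 0.05 rad and angle between the x axis of each of die_round, holder and the y axis of pocket, either way round below 0.09 rad and z of holder in the frame of pocket between 0.018 and 0.022 m and contact force between the fingers and holder below 0.5 N and linear speed of holder below 0.03 m/s), for 0.2 s.
3. the punch stands upright in the holder's recess, let go, the tray still out (z of die_round in the frame of pocket between -0.002 and 0.002 m and horizontal distance between each of die_round, holder and pocket below 0.0035 m and angle between each of die_round, holder, punch's own z axis and vertical below 0.05 rad and angle between the x axis of each of die_round, holder and the y axis of pocket, either way round below 0.09 rad and z of holder in the frame of pocket between 0.018 and 0.022 m and z of punch in the frame of pocket between 0.022 and 0.026 m and horizontal distance between punch and holder below 0.0035 m and contact force between the fingers and punch below 0.5 N and linear speed of punch below 0.03 m/s and value of joint tray below 0.06 m), for 0.2 s.
At the end, for the whole second after the job is handed in: Die, holder and punch stacked in the pocket: each centred within 3.5 mm, at its height within 2 mm, tilt under 0.05 rad, die and holder square within 0.09 rad; tray home (above 0.126 m), catch sprung back (under 1.5 mm), all at rest (z of die_round in the frame of pocket between -0.002 and 0.002 m and horizontal distance between each of die_round, holder and pocket below 0.0035 m and angle between each of die_round, holder, punch's own z axis and vertical below 0.05 rad and angle between the x axis of each of die_round, holder and the y axis of pocket, either way round below 0.09 rad and z of holder in the frame of pocket between 0.018 and 0.022 m and z of punch in the frame of pocket between 0.022 and 0.026 m and horizontal distance between punch and holder below 0.0035 m and value of joint tray above 0.126 m and value of joint catch below 0.0015 m and linear speed of each of punch, holder, die_round below 0.02 m/s); the robot touches nothing.
It fails at once if a part is dropped into the pocket from more than about 7 mm (falls faster than 0.38 m/s with the fingers off it) ((horizontal distance between die_round and pocket below 0.03 m and z of die_round in the frame of pocket below 0.04 m and linear speed of die_round above 0.38 m/s and contact force between the fingers and die_round below 0.2 N and value of joint tray below 0.05 m) or (horizontal distance between holder and pocket below 0.03 m and z of holder in the frame of pocket below 0.06 m and linear speed of holder above 0.38 m/s and contact force between the fingers and holder below 0.2 N and value of joint tray below 0.05 m) or (horizontal distance between punch and pocket below 0.03 m and z of punch in the frame of pocket below 0.065 m and linear speed of punch above 0.38 m/s and contact force between the fingers and punch below 0.2 N and value of joint tray below 0.05 m)).
It fails at once if another die is moved more than 15 mm (distance of any of die_oblong, die_twin from where it was at the start of the episode above 0.015 m).
It fails at once if the handpiece or flux pot is moved more than 25 mm (distance of any of handpiece, flux_pot from where it was at the start of the episode above 0.025 m).
It also fails if it takes over 72 s, if anything falls off the work surface, if the arm or the gripper's body presses on something with over 40 N, if the wrist force passes 120 N, or if a joint passes its speed limit or range.

## Working session

There is one attempt and no reset: what is moved stays moved. The work goes in short steps, Python scripts to look and compute and a tool call to move; the robot and the scene stay as the last step left them, time stands still between calls to the robot, and variables do not carry over. Pictures are saved under pics/ and viewed, and the job is handed in when it is done.

Besides the shell and the picture viewer there is one more tool, called after "Request:" as a command line: name --argument value ..., lists and objects as JSON in quotes. move_arm: Moves the arm, as the interface text tells. Its arguments: {"type":"object","properties":{"series":{"type":"array"},"grip":{"type":"number"}},"required":["series"]}

```bash
mkdir -p pics; python3 - <<'E'
from station import get_state, viewer, ticket, models, r
import cv2
print(get_state()); print(r.pinch_z)
for n in("scene","top"):
    im=viewer.grab_frame(n); cv2.imwrite(f"pics/{n}0.png",cv2.resize(im[:,:,::-1],(800,600),interpolation=cv2.INTER_CUBIC)); c=viewer.camera_model(n); print(n,c)
E
```

```text
{'time_s': 0.0, 'joint_positions': array([-1.50349474e+00,  5.28459728e-01,  1.43394007e+00,  7.39801809e-06,
        1.18134848e+00, -1.78560672e-01]), 'qvel': array([-0.00095501, -0.00178886,  0.0023387 ,  0.00110883, -0.00041768,
        0.00136028]), 'joint_efforts': array([-1.01328260e-03, -4.40042853e+01, -1.76590759e+01,  6.35246979e-02,
        5.82490792e-02, -1.52723255e-04]), 'tool_pos': array([ 152.06378168, -605.45661093,  221.56355852]), 'orientation': array([ 9.92453076e-01,  1.22620269e-01,  6.33424527e-05, -1.07595392e-03]), 'force': array([-0.13953437,  0.05928264, -0.11916111]), 'wrist_torque': array([ 0.00889119, -0.00592595, -0.01858943]), 'width': 87.35582469569518}
18.700000000000003
scene {'K': array([[388.45156885,   0.        , 258.58101119],
       [  0.        , 388.45156885, 196.14287983],
       [  0.        ,   0.        ,   1.        ]]), 'rvec': array([ 1.47776611,  2.10465414, -0.8353495 ]), 'tvec': array([ 216.07494076, -347.25385252, 1686.66357494])}
top {'K': array([[446.16762693,   0.        , 246.1226987 ],
       [  0.        , 446.16762693, 190.63242119],
       [  0.        ,   0.        ,   1.        ]]), 'rvec': array([ 2.13195932, -2.11812583,  0.21694954]), 'tvec': array([ -19.55796613,  610.34360545, 1100.55767267])}
```

View pics/scene0.png

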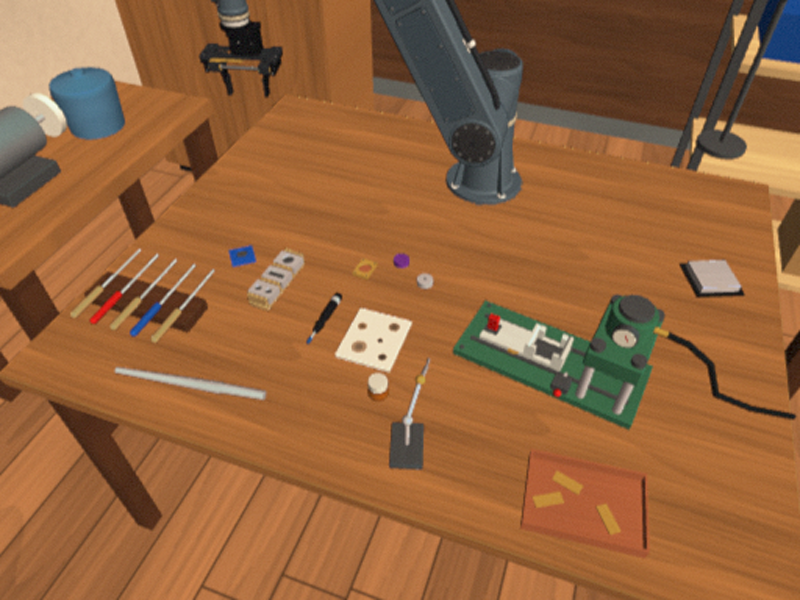

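View pics/top0.png

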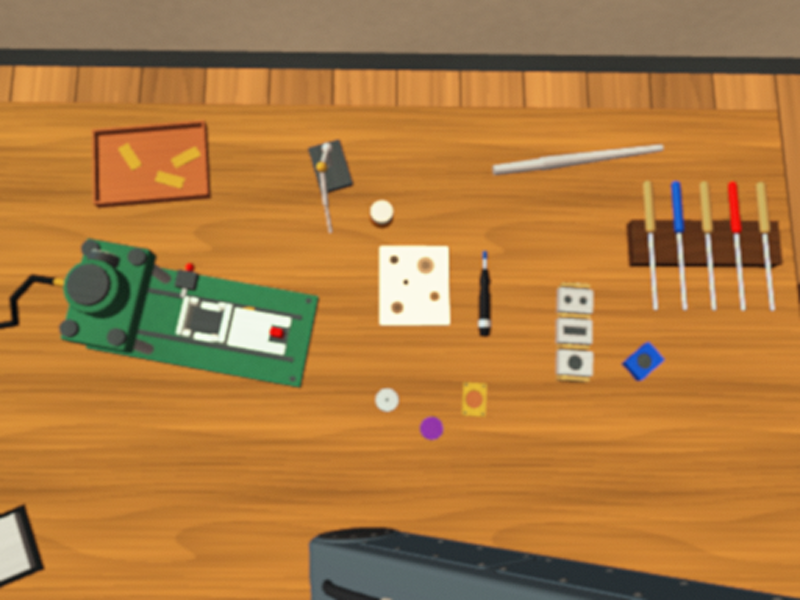

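```bash
cat > h.py <<'E'
import numpy as np, cv2
from station import get_state, viewer, ticket, models, r
CM={n:viewer.camera_model(n) for n in("scene","top")}
def ray(n,px):
    c=CM[n];R=cv2.Rodrigues(c["rvec"])[0]
    p=cv2.undistortPoints(np.array([[px]],float),c["K"],None)[0,0]
    d=R.T@np.array([p[0],p[1],1]);o=-R.T@c["tvec"];return o,d
def atz(n,px,z):
    o,d=ray(n,px);return o+d*(z-o[2])/d[2]
def tri(a,b):
    o1,d1=ray("scene",a);o2,d2=ray("top",b);d1=d1/np.linalg.norm(d1);d2=d2/np.linalg.norm(d2)
    s=np.linalg.lstsq(np.c_[d1,-d2],o2-o1,rcond=None)[0]
    p,q=o1+s[0]*d1,o2+s[1]*d2;return (p+q)/2,np.linalg.norm(p-q)
def proj(n,P):
    c=CM[n];return cv2.projectPoints(np.array(P,float).reshape(-1,3),c["rvec"],c["tvec"],c["K"],None)[0][:,0]
def crop(n,x0,y0,x1,y1,f,name,im=None,pts=None):
    if im is None: im=viewer.grab_frame(n)
    c=cv2.resize(im[y0:y1,x0:x1,::-1],None,fx=f,fy=f,interpolation=cv2.INTER_CUBIC)
    if pts is not None:
        for p in pts:
            q=((np.array(p)+.5-[x0,y0])*f).astype(int);cv2.circle(c,tuple(int(v) for v in q),3,(255,0,255),1)
    cv2.imwrite("pics/"+name,c)
E
python3 - <<'E'
from h import *
import sys
np.set_printoptions(precision=1,suppress=True)
for n in CM: 
    o,d=ray(n,(256,192));print(n,o,d)
ims={n:viewer.grab_frame(n) for n in CM}
for n in CM: cv2.imwrite(f"pics/raw_{n}.png",ims[n])
for l in ["press","pocket","lug","catch_nose","rack","die_round","die_oblong","die_twin","holder","punch","board"]:
    for n in CM:
        print(l,n,[(np.round(x["location"],1).tolist(),round(x["p"],2)) for x in models.pinpoint(n,l)[:4]])
crop("top",220,140,460,290,3.3,"t1.png",ims["top"])
crop("top",20,140,220,260,4,"t2.png",ims["top"])
crop("scene",130,140,330,260,4,"s1.png",ims["scene"])
crop("scene",270,170,440,290,4.7,"s2.png",ims["scene"])
print(get_state()["time_s"])
E
```

```text
scene [1407.9  265.2  979.6] [-0.7 -0.2 -0.7]
top [ 388.3   -3.8 1197.2] [ 0.2 -0.  -1. ]
press scene [([386.2, 250.2], 0.96)]
press top [([91.3, 196.8], 0.73)]
pocket scene [([349.9, 224.7], 0.69), ([176.5, 183.5], 0.68)]
pocket top [([131.9, 204.6], 0.77)]
lug scene [([316.5, 205.4], 0.96)]
lug top [([177.1, 212.3], 0.73)]
catch_nose scene [([360.6, 236.5], 0.49), ([239.4, 216.4], 0.39)]
catch_nose top []
rack scene [([179.0, 184.0], 0.8)]
rack top [([363.9, 212.3], 0.86), ([176.6, 214.9], 0.48)]
die_round scene [([183.1, 170.6], 0.65), ([154.0, 163.9], 0.53)]
die_round top [([412.2, 235.7], 0.92), ([364.1, 230.6], 0.87)]
die_oblong scene [([178.4, 177.2], 0.53), ([241.0, 252.0], 0.31)]
die_oblong top [([364.8, 212.9], 0.54)]
die_twin scene [([167.1, 183.4], 0.44)]
die_twin top [([362.0, 191.6], 0.65)]
holder scene [([234.1, 170.3], 0.53), ([351.2, 225.2], 0.3), ([209.9, 204.7], 0.27)]
holder top [([301.6, 257.9], 0.76), ([174.0, 214.8], 0.56)]
punch scene [([272.2, 183.0], 0.51), ([256.1, 168.9], 0.4)]
punch top [([265.8, 181.1], 0.72), ([176.2, 211.8], 0.66), ([276.2, 273.6], 0.62), ([246.8, 256.2], 0.53)]
board scene [([233.8, 219.4], 0.63)]
board top [([264.4, 184.3], 0.72)]
1.3
```

View pics/t1.png

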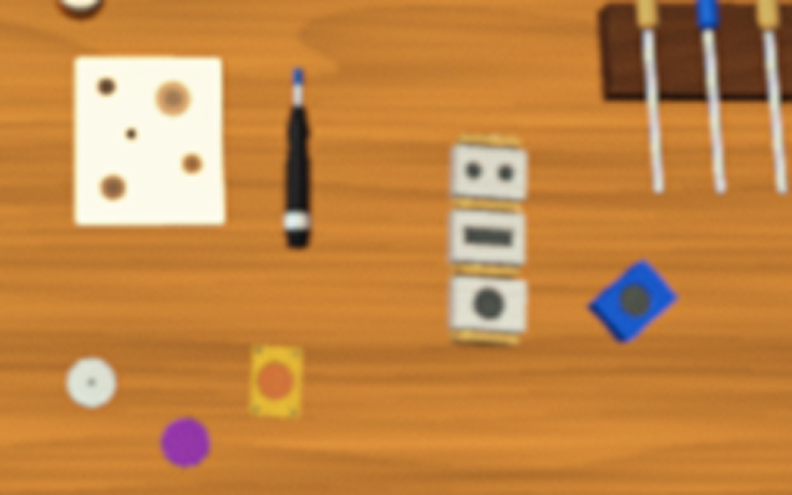

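View pics/t2.png

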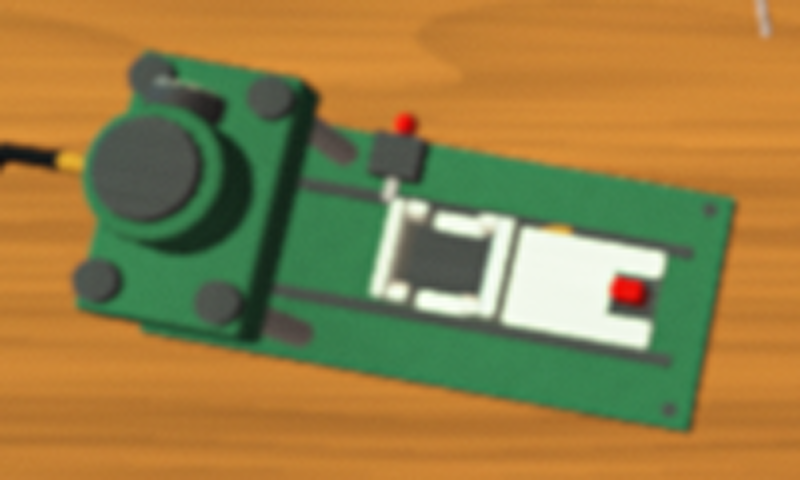

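View pics/s1.png

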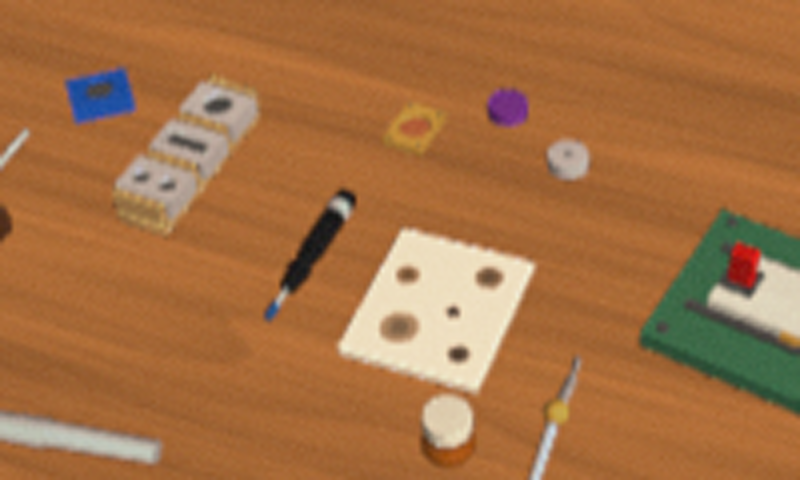

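View pics/s2.png

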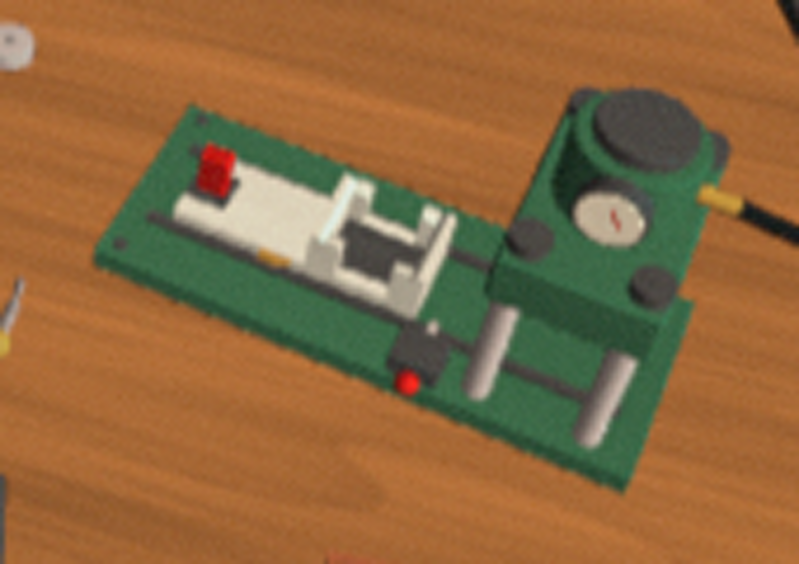

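```bash
python3 - <<'E'
import cv2,numpy as np
t=cv2.imread("pics/raw_top.png",1)[:,:,::-1]; s=cv2.imread("pics/raw_scene.png",1)[:,:,::-1]
def z(im,x0,y0,x1,y1,f,name):
    c=cv2.resize(im[y0:y1,x0:x1],None,fx=f,fy=f,interpolation=cv2.INTER_CUBIC)
    for x in range(x0,x1,5):
        cv2.putText(c,str(x),(int((x-x0)*f),10),0,.35,(255,255,255),1);cv2.line(c,(int((x-x0+.5)*f),12),(int((x-x0+.5)*f),18),(255,255,255),1)
    for y in range(y0,y1,5):
        cv2.putText(c,str(y),(0,int((y-y0+.5)*f)),0,.35,(255,255,255),1);cv2.line(c,(24,int((y-y0+.5)*f)),(30,int((y-y0+.5)*f)),(255,255,255),1)
    return c
A=z(t,350,215,385,250,11,0);B=z(s,155,155,200,200,9,0)
h=max(A.shape[0],B.shape[0]);pad=lambda a:cv2.copyMakeBorder(a,0,h-a.shape[0],0,0,0)
cv2.imwrite("pics/z1.png",np.hstack([pad(A[:,:,::1]),pad(B)])[:, :, :])
A=z(t,110,180,195,240,9,0);cv2.imwrite("pics/z2.png",A)
E
python3 -c "
import cv2
for n in('z1','z2'):
  i=cv2.imread(f'pics/{n}.png');print(i.shape)"
```

```text
(405, 790, 3)
(540, 765, 3)
```

View pics/z1.png

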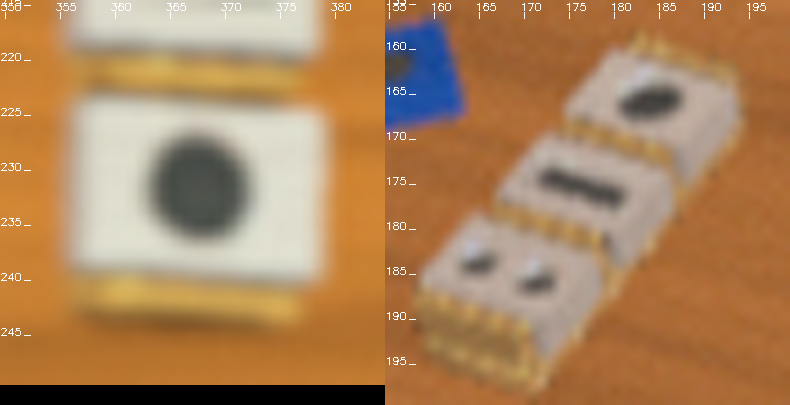

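View pics/z2.png

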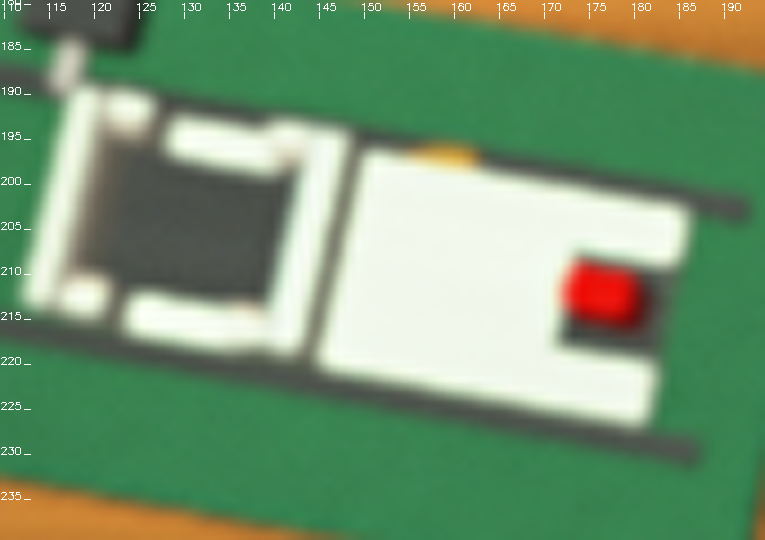

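```bash
cat > seg.py <<'E'
from h import *
np.set_printoptions(precision=1,suppress=True)
F=8
def up(im,b):
    x0,y0,x1,y1=b
    return cv2.resize(im[y0:y1,x0:x1],None,fx=F,fy=F,interpolation=cv2.INTER_CUBIC)
def blob(im,b,f,near=None):
    c=up(im,b).astype(float);m=f(c[...,0],c[...,1],c[...,2]).astype(np.uint8)
    cs,_=cv2.findContours(m,cv2.RETR_EXTERNAL,cv2.CHAIN_APPROX_NONE)
    k=max(cs,key=cv2.contourArea);k=(k[:,0].astype(float)+.5)/F-.5+[b[0],b[1]]
    return k
def cen(k):
    M=cv2.moments(k.astype(np.float32).reshape(-1,1,2));return np.array([M["m10"],M["m01"]])/M["m00"]
def rect3(n,k,z):
    P=np.array([atz(n,p,z)[:2] for p in k]).astype(np.float32)
    (c,s,a)=cv2.minAreaRect(P);return np.array(c),np.array(s),a,cen(P)
E
python3 - <<'E'
from seg import *
t=cv2.imread("pics/raw_top.png");s=cv2.imread("pics/raw_scene.png")  # already rgb order
sat=lambda r,g,b:np.maximum(np.maximum(r,g),b)-np.minimum(np.minimum(r,g),b)
grey=lambda r,g,b:(sat(r,g,b)<60)&(r>150)
k=blob(t,(350,218,385,245),grey);print("die rect z34",rect3("top",k,34))
d=lambda r,g,b:(r<130)&(sat(r,g,b)<60)
k=blob(t,(360,224,376,239),d);print("hollow z34",rect3("top",k,34))
k=blob(s,(178,162,189,171),d);print("hollow scene z34",rect3("scene",k,34), cen(k))
y=lambda r,g,b:(g>140)&(b<90)
k=blob(t,(290,240,320,270),lambda r,g,b:(g>125)&(r>180)&(b<100)|((r>200)&(b>60)&(g<130)));print("holder z8",rect3("top",k,8),cen(k))
k=blob(t,(290,240,320,270),lambda r,g,b:(b>75)&(r>190)&(g<145));print("copper z3",rect3("top",k,3),cen(k))
k=blob(t,(235,245,258,268),grey);print("punch z18",rect3("top",k,18),cen(k))
k=blob(t,(262,262,288,288),lambda r,g,b:(b>r*1)&(b>100));print("purple",rect3("top",k,18))
k=blob(t,(165,205,190,222),lambda r,g,b:(r>140)&(g<90));print("lug z68",rect3("top",k,68),cen(k))
k=blob(s,(305,195,330,220),lambda r,g,b:(r>140)&(g<90));print("lug s z60",rect3("scene",k,60),cen(k))
k=blob(t,(240,150,292,215),lambda r,g,b:(sat(r,g,b)<50)&(r>180));print("board z12",rect3("top",k,12))
g=lambda r,g,b:(g>r*1.3)&(g>60)
k=blob(t,(20,140,220,260),g)
hull=cv2.convexHull(k.astype(np.float32))[:,0];
print("bed approx",cv2.approxPolyDP(hull,2,True)[:,0])
# tray plate region
k=blob(t,(140,190,192,232),lambda r,g,b:(sat(r,g,b)<50)&(r>180));print("plate z32",rect3("top",k,32))
k=blob(t,(108,185,150,225),lambda r,g,b:(sat(r,g,b)<50)&(r>180));print("pocket walls z62",rect3("top",k,62))
E
```

```text
die rect z34 (array([ 508.5, -333.9]), array([60.3, 43.9]), 86.18712615966797, array([ 508.4, -333.5]))
hollow z34 (array([ 508.4, -334.6]), array([22.1, 22.2]), 60.5933723449707, array([ 508.4, -334.6]))
hollow scene z34 (array([ 507.2, -335.1]), array([18.9, 23.4]), 58.29936599731445, array([ 507.2, -335.2])) [184.1 166. ]
holder z8 (array([ 444.7, -171.4]), array([79.1, 70. ]), 89.24055480957031, array([ 440.4, -172.1])) [304.8 258. ]Traceback (most recent call last):
  File "<stdin>", line 11, in <module>
  File "seg.py", line 10, in blob
    k=max(cs,key=cv2.contourArea);k=(k[:,0].astype(float)+.5)/F-.5+[b[0],b[1]]
ValueError: max() iterable argument is empty
```

```bash
python3 - <<'E'
from seg import *
t=cv2.imread("pics/raw_top.png");s=cv2.imread("pics/raw_scene.png")
print(t[257,303],t[248,303],t[250,297],t[268,303],t[257,290])
hsv=cv2.cvtColor(t,cv2.COLOR_RGB2HSV)
for y in range(242,272,2): print(y,[tuple(hsv[y,x]) for x in range(292,316,3)]) if 0 else print(y,hsv[y,290:318,0])
E
```

```text
[210 118  59] [220 175  51] [224 176  53] [201 127  51] [199 127  52]
242 [15 15 15 15 15 15 15 16 15 15 15 15 15 15 16 15 15 16 16 15 15 15 15 16
 16 16 16 16]
244 [15 15 15 15 15 15 17 17 18 18 18 18 18 17 18 17 17 17 17 17 16 16 15 15
 15 15 15 15]
246 [15 15 15 15 15 16 19 20 21 22 22 22 22 22 22 22 22 22 21 21 20 18 16 15
 15 15 15 15]
248 [15 15 15 15 15 16 19 22 22 22 22 22 22 22 22 22 22 22 22 22 21 19 16 15
 15 15 15 15]
250 [16 16 15 15 15 17 20 22 22 21 19 16 15 15 16 17 19 21 22 22 21 19 16 15
 15 15 15 15]
252 [16 15 15 15 15 17 20 21 19 15 12 12 11 11 12 12 13 16 19 21 21 19 16 15
 15 15 16 15]
254 [15 15 15 15 16 18 20 19 16 12 11 12 11 12 12 12 11 12 15 19 20 19 16 15
 15 15 15 15]
256 [15 15 16 15 16 18 20 19 16 12 11 12 12 12 12 11 11 12 15 19 20 18 16 15
 15 16 16 15]
258 [15 15 15 15 16 18 21 21 19 15 12 11 11 11 11 11 12 15 19 21 20 18 16 15
 16 15 16 15]
260 [16 15 15 15 16 18 21 22 22 21 19 16 14 14 14 16 19 21 22 22 21 18 16 15
 15 16 16 15]
262 [15 15 15 15 16 19 21 22 22 22 22 22 22 22 22 22 22 22 22 22 20 18 16 15
 15 15 15 16]
264 [15 16 16 15 16 18 20 21 22 22 22 22 22 22 22 22 22 22 22 21 19 17 15 15
 15 16 15 15]
266 [15 15 15 15 15 16 17 17 18 18 18 18 18 19 19 19 19 19 19 19 18 16 15 15
 15 15 15 15]
268 [15 16 15 15 16 15 15 15 15 15 15 15 15 15 15 16 15 15 15 15 15 15 15 15
 16 15 16 15]
270 [16 16 16 16 16 16 15 16 16 16 16 15 15 16 15 16 16 16 15 15 15 15 15 15
 15 15 15 15]
```

```bash
python3 - <<'E'
from seg import *
t=cv2.imread("pics/raw_top.png");s=cv2.imread("pics/raw_scene.png")
sat=lambda r,g,b:np.maximum(np.maximum(r,g),b)-np.minimum(np.minimum(r,g),b)
grey=lambda r,g,b:(sat(r,g,b)<60)&(r>150)
red=lambda r,g,b:(r>140)&(g<90)
def go(name,n,b,f,z):
    im=t if n=="top" else s
    k=blob(im,b,f);q=rect3(n,k,z);print(name,n,"c",q[0],"size",q[1],"ang",round(q[2],1),"centroid",q[3],"px",cen(k));return k
go("holder","top",(290,240,320,270),lambda r,g,b:g/r>.715,8)
go("holder","scene",(222,160,246,182),lambda r,g,b:g/r>.64,8)
go("copper","top",(290,240,320,270),lambda r,g,b:g/r<.595,3)
go("copper","scene",(226,163,242,176),lambda r,g,b:g/r<.52,3)
go("punch","top",(235,245,258,268),grey,18)
go("punch","scene",(262,170,282,190),lambda r,g,b:(r/b<1.35),13)
go("lug","top",(165,205,190,222),red,68)
go("lug","scene",(305,195,330,220),red,55)
go("board","top",(240,150,292,215),lambda r,g,b:(sat(r,g,b)<60)&(r>180),12)
go("board","scene",(210,190,270,245),lambda r,g,b:(sat(r,g,b)<80)&(r>150),12)
go("plate","top",(140,190,192,232),lambda r,g,b:(sat(r,g,b)<60)&(r>180),32)
go("walls","top",(108,185,150,225),lambda r,g,b:(sat(r,g,b)<50)&(r>180),62)
go("floor","top",(108,185,150,225),lambda r,g,b:(sat(r,g,b)<50)&(r<110)&(g<r*1.15),32)
go("pot","top",(230,120,260,150),grey,42)
k=blob(t,(20,140,220,260),lambda r,g,b:(g>r*1.3)&(g>60))
hull=cv2.convexHull(k.astype(np.float32));ap=cv2.approxPolyDP(hull,2,True)[:,0]
for p in ap: print("bed",p,atz("top",p,20))
k=blob(s,(270,170,440,290),lambda r,g,b:(g>r*1.3)&(g>60))
hull=cv2.convexHull(k.astype(np.float32));ap=cv2.approxPolyDP(hull,2,True)[:,0]
for p in ap: print("bed s",p,atz("scene",p,20))
E
```

```text
holder top c [ 447.9 -167.8] size [41.5 57.1] ang 86.4 centroid [ 447.8 -167.9] px [303.1 255.2]
holder scene c [ 448.3 -169.1] size [50.6 74.3] ang 85.3 centroid [ 447.6 -168.2] px [233.3 171.7]
copper top c [ 448.2 -168. ] size [23.8 24.9] ang 72.8 centroid [ 448.2 -168.1] px [302.9 255.1]
copper scene c [ 437.1 -169.2] size [11.6 10.2] ang 62.2 centroid [ 437.5 -168.2] px [234.4 170.8]
punch top c [445.6 -19.7] size [37.8 38.1] ang 45.2 centroid [445.5 -19.8] px [247.2 255.5]
punch scene c [444.4 -21.1] size [45.9 34.8] ang 21.5 centroid [444.  -21.2] px [271.6 179.6]
lug top c [551.9 162. ] size [19.  15.3] ang 81.4 centroid [551.9 162. ] px [176.4 212. ]
lug scene c [551.8 162.2] size [45.8 22.5] ang 5.9 centroid [549.9 163. ] px [316.  205.3]
board top c [643.8 -66.7] size [139.2 119.4] ang 0.2 centroid [643.8 -66.5] px [264.7 182.4]
board scene c [644.1 -67.5] size [150.3 125.1] ang 0.4 centroid [644.2 -67.3] px [238.9 217. ]
plate top c [558.6 196.1] size [97.3 66.2] ang 79.8 centroid [559.3 201.9] px [163.3 211.1]
walls top c [569.3 267.6] size [50.8 67.4] ang 80.1 centroid [568.2 261.8] px [138.  205.9]
floor top c [575.3 289.7] size [55.7 48.5] ang 80.0 centroid [575.7 290.2] px [130.  204.7]
pot top c [766.5  -8.7] size [38.1 35.2] ang 0.5 centroid [766.2  -8.7] px [243.8 135.3]
bed [ 41.4 178.8] [646.3 534.4  20. ]
bed [ 59.6 154.1] [715.5 491.8  20. ]
bed [201.8 189.2] [621.1 103.1  20. ]
bed [191.8 245.7] [469.9 125.6  20. ]
bed [ 61.9 223.4] [526.2 469.4  20. ]
bed [ 40.2 216.6] [544.1 528.2  20. ]
bed s [396.3 189.8] [350.6 404.7  20. ]
bed s [418.9 197.2] [360.1 481.4  20. ]
bed s [422.9 205.4] [395.1 496.7  20. ]
bed s [416.1 236.9] [540.7 484.5  20. ]
bed s [401.9 273.4] [691.6 455.8  20. ]
bed s [357.6 254.6] [669.6 324.2  20. ]
bed s [358.7 236.9] [602.  316.2  20. ]
bed s [366.7 214.8] [501.9 325.5  20. ]
```

```bash
python3 - <<'E'
from seg import *
C=[atz("top",p,62)[:2] for p in [(117.8,189.8),(147.7,194.2),(142.3,218.8),(112.2,213.3)]]
C=np.array(C);print(C,C.mean(0))
for i in range(4):
    d=C[(i+1)%4]-C[i];print(np.linalg.norm(d),np.degrees(np.arctan2(d[1],d[0])))
C=np.array([atz("top",p,32)[:2] for p in [(150,196),(186.5,202.5),(181.2,227),(145,220.5)]]);print(C)
for i in range(4):
    d=C[(i+1)%4]-C[i];print(np.linalg.norm(d),np.degrees(np.arctan2(d[1],d[0])))
E
```

```text
[[609.6 316.2]
 [598.6 238.5]
 [534.6 249.2]
 [548.2 326.7]] [572.7 282.7]
78.41509216475178 -98.05268278781097
64.89078005031527 170.49217136386156
78.6958606806285 80.028291240292
62.26308562009923 -9.78709582185473
[[599.3 238.6]
 [582.6 141.6]
 [517.6 153.4]
 [534.  248.6]]
98.48614221566997 -99.78465474517226
66.09397245438369 169.69073582433285
96.66342935328137 80.20623371023237
66.0870467023204 -8.729005596716904
```

Request:
move_arm --series '[{"travel": [0.038,0.029,0],"angular": [0,0,-0.07]},{"travel": [0.076,0.058,0],"angular": [0,0,-0.14]},{"travel": [0.114,0.087,-0.01],"angular": [0,0,-0.21]},{"travel": [0.152,0.116,-0.02],"angular": [0,0,-0.28]},{"travel": [0.19,0.145,-0.03],"angular": [0,0,-0.312]}]' --grip 0.087

```text
time_s: 1.8
tool_pos: [343.4, -460.2, 192.5]
orientation: [0.999, -0.034, 0.0, 0.0]
force: [0.7, -0.9, -0.3]
width: 86.9
```

Request:
move_arm --series '[{"travel": [0.038,0.029,0],"angular": [0,0,0]},{"travel": [0.076,0.058,-0.01],"angular": [0,0,0]},{"travel": [0.114,0.087,-0.03],"angular": [0,0,0]},{"travel": [0.152,0.116,-0.05],"angular": [0,0,0]},{"travel": [0.166,0.127,-0.09],"angular": [0,0,0]}]'

```text
time_s: 2.3
tool_pos: [513.3, -333.6, 104.7]
orientation: [0.999, -0.032, 0.004, 0.003]
force: [0.1, -0.2, -0.2]
width: 87.4
```

Request:
move_arm --series '[{"travel": [0,0,0],"angular": [0,0,0]},{"travel": [0,0,0],"angular": [0,0,0]}]'

```text
time_s: 2.5
tool_pos: [507.8, -333.6, 101.7]
orientation: [0.999, -0.032, -0.001, -0.001]
force: [-0.8, -0.5, 1.1]
width: 86.9
```

```bash
python3 - <<'E'
from seg import *
from scipy.spatial.transform import Rotation as Ro
s=get_state();print(s["time_s"],s["tool_pos"],s["force"]);R=Ro.from_quat(s["orientation"]).as_matrix();print(np.degrees(np.arctan2(R[1,1],R[0,1])),R[:,2])
crop("top",320,190,420,270,7,"g1.png");crop("scene",140,120,240,220,7,"g2.png")
E
```

```text
2.5 [ 507.8 -333.6  101.7] [-0.8 -0.5  1.1]
-93.71036673869834 [-0.  0. -1.]
```

View pics/g2.png

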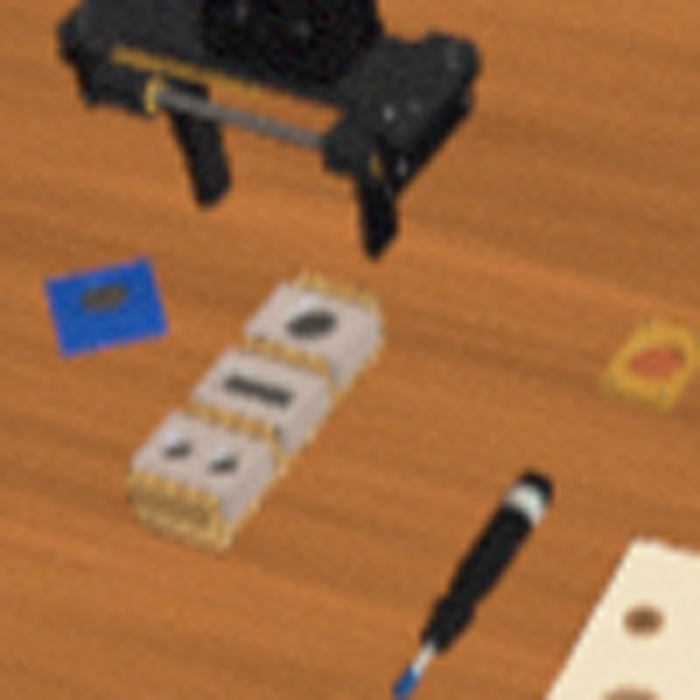

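View pics/g1.png

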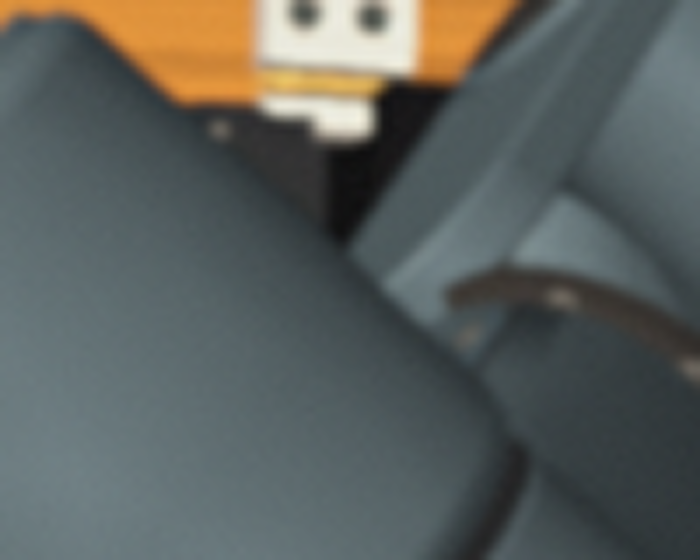

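```bash
python3 - <<'E'
from seg import *
u=np.array([np.cos(np.radians(-93.7)),np.sin(np.radians(-93.7)),0]);c=np.array([508.1,-334.1,102.5]);v=np.array([-u[1],u[0],0])
pts=[]
for s in(1,-1):
  for d in (43.5,58.5):
    for w in(-9.5,9.5): pts.append(proj("scene",c+s*d*u+w*v)[0])
crop("scene",140,120,240,220,7,"g3.png",pts=pts)
E
```

```text
(no output)
```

View pics/g3.png

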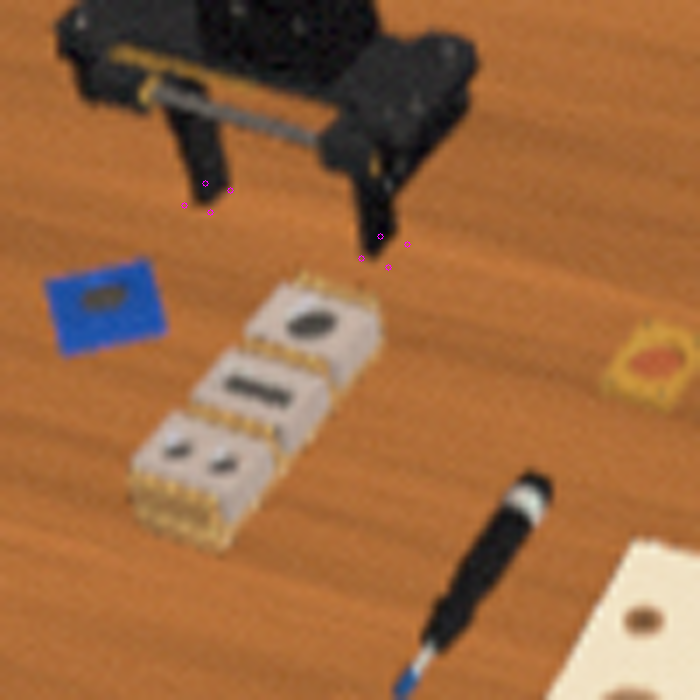

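Request:
move_arm --series '[{"travel": [0,0,-0.03],"angular": [0,0,0]},{"travel": [0,0,-0.06],"angular": [0,0,0]},{"travel": [0,0,-0.08],"angular": [0,0,0]},{"travel": [0,0,-0.09],"angular": [0,0,0]},{"travel": [0,0,-0.095],"angular": [0,0,0]}]'

```text
time_s: 3.15
tool_pos: [507.9, -335.5, 8.1]
orientation: [0.999, -0.034, 0.0, 0.0]
force: [0.8, 1.1, 1.0]
width: 87.1
```

Request:
move_arm --series '[{"travel": [0,0,0],"angular": [0,0,0]},{"travel": [0,0,0],"angular": [0,0,0]},{"travel": [0,0,0],"angular": [0,0,0]},{"travel": [0,0,0],"angular": [0,0,0]}]' --grip 0.03

```text
time_s: 3.55
tool_pos: [508.7, -334.9, 8.5]
orientation: [0.999, -0.033, 0.001, 0.001]
force: [-0.1, -2.0, 1.7]
width: 62.9
```

Request:
move_arm --series '[{"travel": [0,0,0],"angular": [0,0,0]},{"travel": [0,0,0],"angular": [0,0,0]},{"travel": [0,0,0],"angular": [0,0,0]}]'

```text
time_s: 3.85
tool_pos: [508.9, -335.4, 8.5]
orientation: [0.999, -0.033, 0.001, 0.001]
force: [-0.7, -2.8, 6.4]
width: 55.3
```

Request:
move_arm --series '[{"travel": [0,0,0],"angular": [0,0,0]},{"travel": [0,0,0],"angular": [0,0,0]},{"travel": [0,0,0.004],"angular": [0,0,0]},{"travel": [0,0,0.008],"angular": [0,0,0]},{"travel": [0,0,0.008],"angular": [0,0,0]}]' --grip 0.064

```text
time_s: 4.35
tool_pos: [508.3, -334.1, 16.0]
orientation: [0.999, -0.033, 0.0, 0.0]
force: [0.3, 0.0, 1.1]
width: 63.6
```

Request:
move_arm --series '[{"travel": [0,0,0],"angular": [0,0,0]},{"travel": [0,0,0],"angular": [0,0,0]},{"travel": [0,0,0],"angular": [0,0,0]},{"travel": [0,0,0],"angular": [0,0,0]}]' --grip 0.03

```text
time_s: 4.75
tool_pos: [508.2, -334.4, 15.6]
orientation: [0.999, -0.033, 0.0, 0.0]
force: [0.1, 0.4, 0.0]
width: 55.7
```

Request:
move_arm --series '[{"travel": [0,0,0.01],"angular": [0,0,0]},{"travel": [0,0,0.03],"angular": [0,0,0]},{"travel": [0,0,0.055],"angular": [0,0,0]},{"travel": [0,0,0.07],"angular": [0,0,0]}]'

```text
time_s: 5.15
tool_pos: [508.4, -334.2, 87.2]
orientation: [0.999, -0.033, 0.0, 0.0]
force: [0.3, -0.6, -3.3]
width: 55.6
```

```bash
python3 - <<'E'
from seg import *
s=get_state();print(s)
crop("scene",140,120,240,220,7,"g4.png")
E
```

```text
{'time_s': 5.15, 'joint_positions': array([-0.8,  0.7,  1.6,  0. ,  0.9,  0.9]), 'qvel': array([ 0. , -0.2, -0.1, -0. ,  0.3,  0. ]), 'joint_efforts': array([  0.1, -46.2, -12.6,   0.1,  -0. ,  -0. ]), 'tool_pos': array([ 508.4, -334.2,   87.2]), 'orientation': array([ 1., -0.,  0.,  0.]), 'force': array([ 0.3, -0.6, -3.3]), 'wrist_torque': array([-0., -0.,  0.]), 'width': 55.6350447110872}
```

View pics/g4.png

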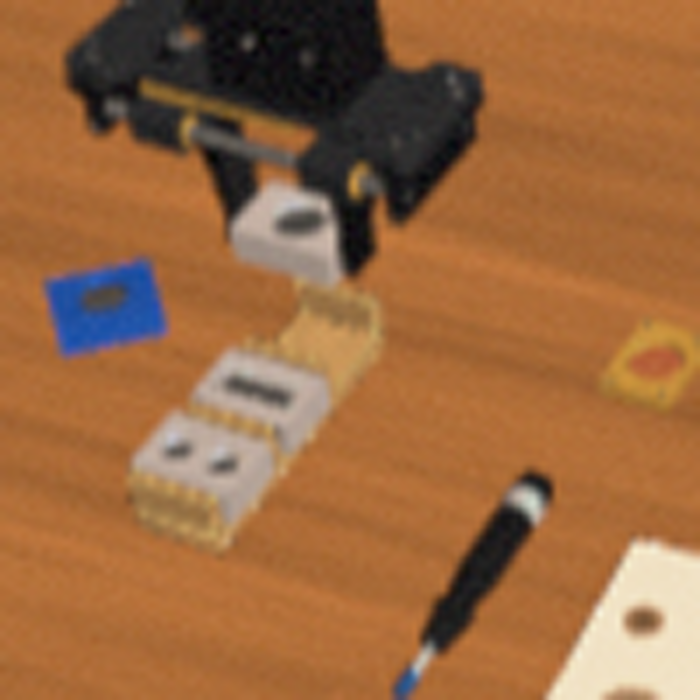

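Request:
move_arm --series '[{"travel": [0.015,0.03,0],"angular": [0,0,-0.02]},{"travel": [0.035,0.071,0],"angular": [0,0,-0.04]},{"travel": [0.055,0.112,0],"angular": [0,0,-0.06]},{"travel": [0.075,0.153,0],"angular": [0,0,-0.08]},{"travel": [0.095,0.194,0],"angular": [0,0,-0.105]}]'

```text
time_s: 5.7
tool_pos: [603.0, -138.3, 84.9]
orientation: [0.996, -0.086, -0.001, -0.0]
force: [0.2, -1.1, -2.1]
width: 56.0
```

Request:
move_arm --series '[{"travel": [0.02,0.04,0],"angular": [0,0,0]},{"travel": [0.033,0.066,0],"angular": [0,0,0]},{"travel": [0.037,0.074,-0.02],"angular": [0,0,0]},{"travel": [0.037,0.074,-0.04],"angular": [0,0,0]},{"travel": [0.037,0.074,-0.055],"angular": [0,0,0]}]'

```text
time_s: 6.2
tool_pos: [639.0, -65.0, 28.7]
orientation: [0.996, -0.085, -0.001, -0.0]
force: [0.1, -0.8, -3.6]
width: 55.6
```

Request:
move_arm --series '[{"travel": [0,0,-0.006],"angular": [0,0,0]},{"travel": [0,0,-0.01],"angular": [0,0,0]},{"travel": [0,0,-0.013],"angular": [0,0,0]},{"travel": [0,0,-0.013],"angular": [0,0,0]}]'

```text
time_s: 6.6
tool_pos: [640.3, -66.7, 17.8]
orientation: [0.996, -0.086, 0.0, 0.0]
force: [-0.8, -0.4, -2.8]
width: 55.6
```

Request:
move_arm --series '[{"travel": [0,0,-0.001],"angular": [0,0,0]},{"travel": [0,0,-0.002],"angular": [0,0,0]},{"travel": [0,0,-0.003],"angular": [0,0,0]},{"travel": [0,0,-0.0035],"angular": [0,0,0]},{"travel": [0,0,-0.0035],"angular": [0,0,0]}]'

```text
time_s: 7.1
tool_pos: [640.1, -66.2, 14.1]
orientation: [0.996, -0.086, -0.0, -0.0]
force: [0.5, -1.0, -2.6]
width: 55.9
```

Request:
move_arm --series '[{"travel": [0,0,-0.0005],"angular": [0,0,0]},{"travel": [0,0,-0.001],"angular": [0,0,0]},{"travel": [0,0,-0.001],"angular": [0,0,0]}]'

```text
time_s: 7.4
tool_pos: [640.2, -66.2, 13.6]
orientation: [0.996, -0.085, 0.0, 0.0]
force: [-2.0, 0.8, 2.0]
width: 55.8
```

Request:
move_arm --series '[{"travel": [0,0,0],"angular": [0,0,0]},{"travel": [0,0,0],"angular": [0,0,0]},{"travel": [0,0,0],"angular": [0,0,0]},{"travel": [0,0,0.015],"angular": [0,0,0]},{"travel": [0,0,0.04],"angular": [0,0,0]}]' --grip 0.075

```text
time_s: 7.9
tool_pos: [638.8, -65.9, 52.4]
orientation: [0.996, -0.086, -0.002, -0.0]
force: [0.4, 0.5, 0.1]
width: 74.6
```

Request:
move_arm --series '[{"travel": [0,0,0.01],"angular": [0,0,0.147]},{"travel": [0,0,0.01],"angular": [0,0,0.294]},{"travel": [0,0,0.01],"angular": [0,0,0.441]},{"travel": [0,0,0.01],"angular": [0,0,0.588]},{"travel": [0,0,0.01],"angular": [0,0,0.735]}]'

```text
time_s: 8.4
tool_pos: [640.6, -66.3, 64.4]
orientation: [0.96, 0.281, 0.001, 0.0]
force: [0.4, -0.2, 0.4]
width: 75.1
```

Request:
move_arm --series '[{"travel": [0,0,0],"angular": [0,0,0.147]},{"travel": [0,0,0],"angular": [0,0,0.294]},{"travel": [0,0,0],"angular": [0,0,0.441]},{"travel": [0,0,0],"angular": [0,0,0.588]},{"travel": [0,0,0],"angular": [0,0,0.735]}]'

```text
time_s: 8.9
tool_pos: [640.6, -66.3, 64.3]
orientation: [0.795, 0.607, 0.0, 0.001]
force: [0.2, 0.2, 0.6]
width: 75.0
```

Request:
move_arm --series '[{"travel": [0,0,0],"angular": [0,0,0.101]},{"travel": [0,0,0],"angular": [0,0,0.101]}]'

```text
time_s: 9.1
tool_pos: [640.5, -66.3, 64.1]
orientation: [0.765, 0.644, 0.0, 0.001]
force: [-0.4, 0.7, -0.3]
width: 75.0
```

```bash
python3 - <<'E'
from seg import *
s=get_state();print(s["tool_pos"],s["joint_positions"])
crop("scene",190,140,290,240,7,"g5.png")
c=np.array([640.1,-66.2,32]);a=np.radians(80.3)
l=np.array([np.cos(a),np.sin(a),0]);w=np.array([l[1],-l[0],0])
pts=[proj("scene",c+s1*28*l+s2*20*w)[0] for s1 in(1,-1) for s2 in(1,-1)]
crop("scene",190,140,290,240,7,"g5.png",pts=pts)
E
```

```text
[640.5 -66.3  64.1] [-0.3  0.7  1.5  0.   0.9 -0.1]
```

View pics/g5.png

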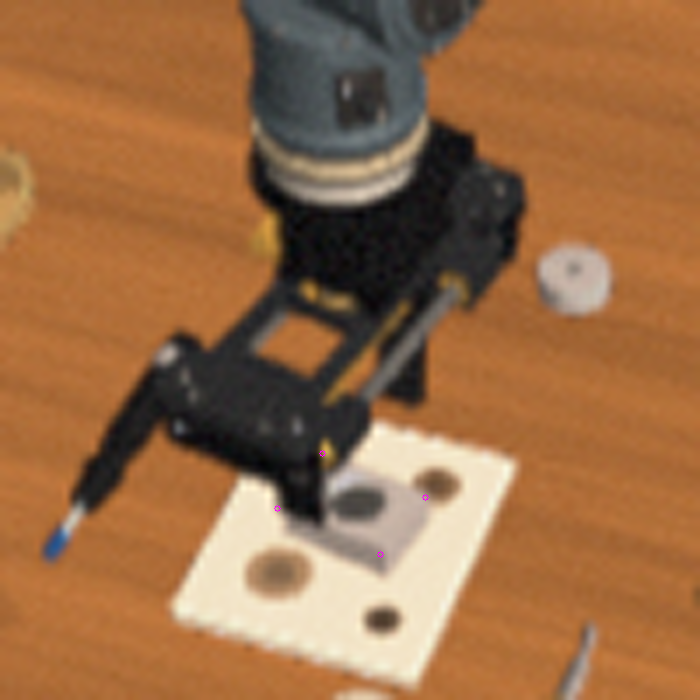

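Request:
move_arm --series '[{"travel": [0,0,-0.02],"angular": [0,0,0]},{"travel": [0,0,-0.035],"angular": [0,0,0]},{"travel": [0,0,-0.045],"angular": [0,0,0]},{"travel": [0,0,-0.048],"angular": [0,0,0]},{"travel": [0,0,-0.048],"angular": [0,0,0]}]'

```text
time_s: 9.7
tool_pos: [639.7, -66.1, 14.3]
orientation: [0.765, 0.644, -0.0, -0.001]
force: [0.1, 0.4, -0.7]
width: 74.7
```

Request:
move_arm --series '[{"travel": [0,0,0],"angular": [0,0,0]},{"travel": [0,0,0],"angular": [0,0,0]},{"travel": [0,0,0],"angular": [0,0,0]},{"travel": [0,0,0],"angular": [0,0,0]},{"travel": [0,0,0],"angular": [0,0,0]}]' --grip 0.02

```text
time_s: 10.2
tool_pos: [640.3, -66.2, 15.3]
orientation: [0.765, 0.644, 0.0, 0.0]
force: [-0.8, 0.0, 0.8]
width: 42.8
```

Request:
move_arm --series '[{"travel": [0,0,0],"angular": [0,0,0]},{"travel": [0,0,0],"angular": [0,0,0]}]'

```text
time_s: 10.4
tool_pos: [640.0, -66.2, 15.3]
orientation: [0.765, 0.644, -0.0, -0.0]
force: [-0.6, -0.4, 1.2]
width: 39.6
```

Request:
move_arm --series '[{"travel": [0,0,0.015],"angular": [0,0,0]},{"travel": [0,0,0.045],"angular": [0,0,0]},{"travel": [-0.004,0.02,0.08],"angular": [0,0,0]},{"travel": [-0.012,0.06,0.085],"angular": [0,0,0]},{"travel": [-0.02,0.105,0.085],"angular": [0,0,0]}]'

```text
time_s: 10.9
tool_pos: [621.8, 38.5, 102.9]
orientation: [0.766, 0.643, 0.002, 0.002]
force: [0.2, 0.3, -3.0]
width: 39.5
```

Request:
move_arm --series '[{"travel": [-0.009,0.045,0],"angular": [0,0,0]},{"travel": [-0.018,0.09,0],"angular": [0,0,0]},{"travel": [-0.027,0.135,0],"angular": [0,0,0]},{"travel": [-0.036,0.18,0],"angular": [0,0,0]},{"travel": [-0.042,0.215,0],"angular": [0,0,0]}]'

```text
time_s: 11.4
tool_pos: [576.7, 256.5, 100.5]
orientation: [0.764, 0.645, -0.0, -0.0]
force: [-0.2, -0.2, -1.7]
width: 39.7
```

Request:
move_arm --series '[{"travel": [-0.0055,0.0275,0],"angular": [0,0,0]},{"travel": [-0.0055,0.0275,0],"angular": [0,0,0]},{"travel": [-0.0055,0.0275,0],"angular": [0,0,0]}]'

```text
time_s: 11.7
tool_pos: [572.0, 281.9, 100.3]
orientation: [0.764, 0.645, -0.0, 0.0]
force: [-0.1, 0.1, -3.1]
width: 39.8
```

```bash
python3 - <<'E'
from seg import *
s=get_state();print(s["tool_pos"],s["joint_positions"],s["force"],s["width"])
crop("scene",300,150,420,260,6.5,"g6.png")
crop("top",90,160,210,250,6.5,"g7.png")
E
```

```text
[572.  281.9 100.3] [ 0.3  0.7  1.5 -0.   1.   0.5] [-0.1  0.1 -3.1] 39.75762282384797
```

View pics/g6.png

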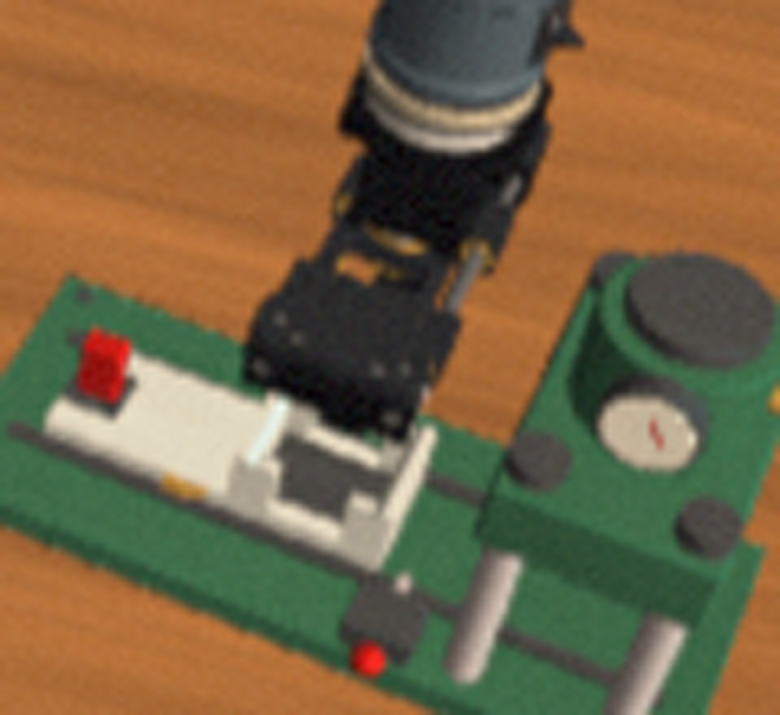

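View pics/g7.png

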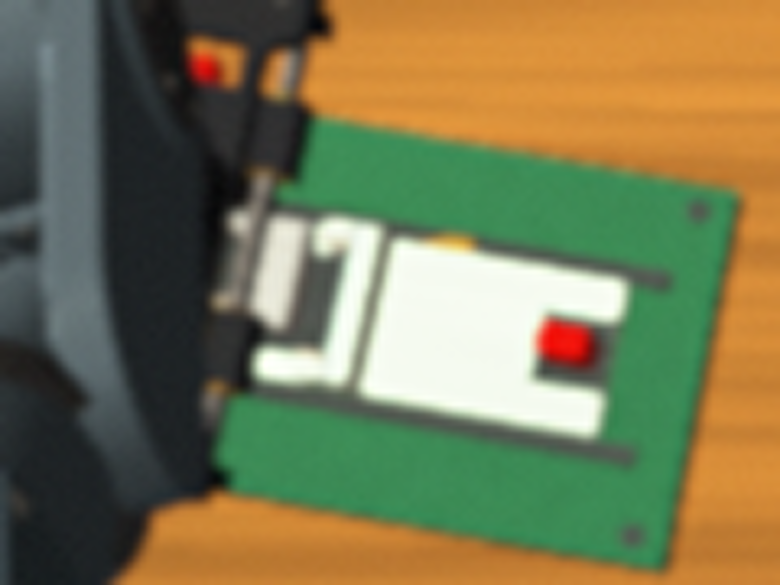

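```bash
cat > ov.py <<'E'
from seg import *
def wire(n,pc,yaw,box,F,out,src):
    im=cv2.imread(src)
    x0,y0,x1,y1=box
    c=cv2.resize(im[y0:y1,x0:x1,::-1],None,fx=F,fy=F,interpolation=cv2.INTER_CUBIC)
    a=np.radians(yaw);X=np.array([np.cos(a),np.sin(a)]);Y=np.array([-np.sin(a),np.cos(a)])
    def rect(cx,cy,hx,hy,z,col):
        P=[list(np.array(pc)+X*(cx+sx*hx)+Y*(cy+sy*hy))+[z] for sx,sy in((1,1),(1,-1),(-1,-1),(-1,1))]
        q=((proj(n,P)+.5-[x0,y0])*F).astype(np.int32);cv2.polylines(c,[q.reshape(-1,1,2)],True,col,1)
    rect(0,0,31.5,39.5,62,(255,0,255));rect(0,0,21.5,29.5,62,(255,255,0));rect(0,0,21.5,29.5,32,(0,255,255))
    rect(0,-120,7,11,68,(0,255,0))
    cv2.imwrite(out,c)
E
python3 - <<'E'
from ov import *
wire("top",(572.6,281.9),-9.7,(105,175,195,235),8.5,"pics/o1.png","pics/raw_top.png")
wire("scene",(572.6,281.9),-9.7,(300,180,380,250),8.5,"pics/o2.png","pics/raw_scene.png")
E
```

```text
(no output)
```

View pics/o1.png

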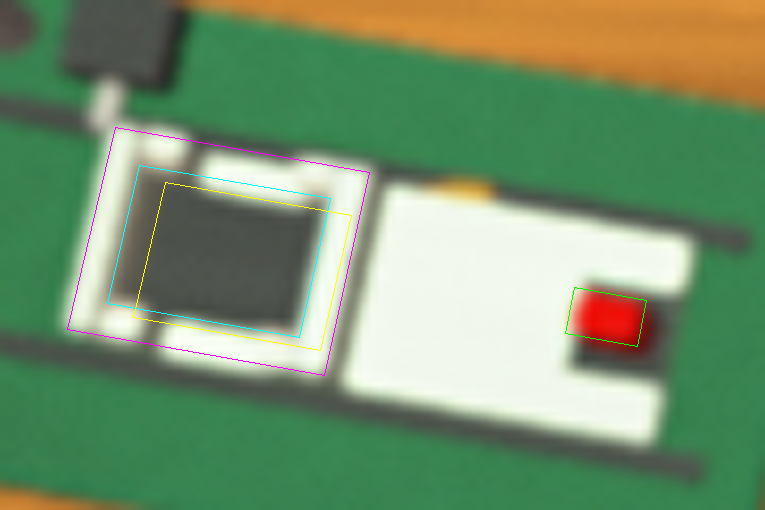

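View pics/o2.png

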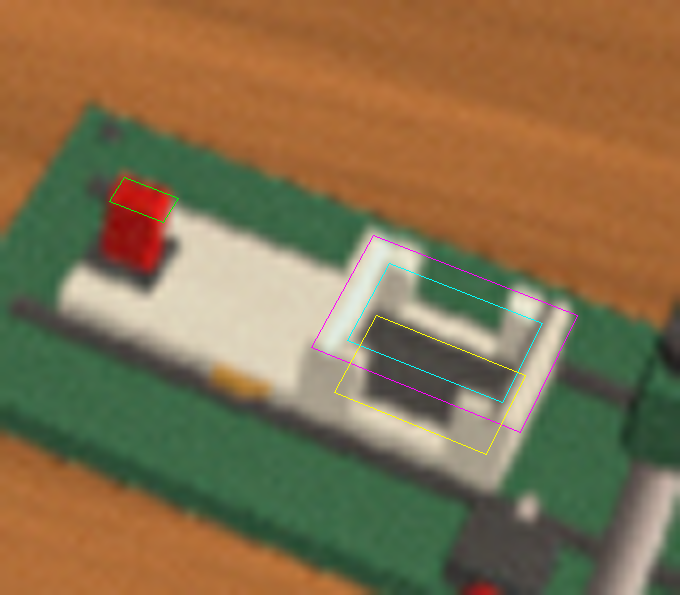

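Request:
move_arm --series '[{"travel": [0,0.0002,-0.015],"angular": [0,0,0]},{"travel": [0,0.0002,-0.025],"angular": [0,0,0]},{"travel": [0,0.0002,-0.032],"angular": [0,0,0]},{"travel": [0,0.0002,-0.034],"angular": [0,0,0]},{"travel": [0,0.0002,-0.036],"angular": [0,0,0]}]'

```text
time_s: 12.3
tool_pos: [572.5, 281.2, 63.4]
orientation: [0.765, 0.644, -0.0, -0.0]
force: [-0.1, -0.4, -2.7]
width: 39.7
```

Request:
move_arm --series '[{"travel": [0,0,-0.001],"angular": [0,0,0]},{"travel": [0,0,-0.002],"angular": [0,0,0]},{"travel": [0,0,-0.003],"angular": [0,0,0]},{"travel": [0,0,-0.004],"angular": [0,0,0]}]'

```text
time_s: 12.7
tool_pos: [573.3, 281.6, 61.4]
orientation: [0.765, 0.644, 0.001, 0.001]
force: [-1.2, -1.9, 4.3]
width: 40.0
```

Request:
move_arm --series '[{"travel": [0,-0.0005,0],"angular": [0,0,0]},{"travel": [0,-0.001,0],"angular": [0,0,0]},{"travel": [0,-0.001,0],"angular": [0,0,0]}]'

```text
time_s: 13.0
tool_pos: [572.4, 280.6, 59.5]
orientation: [0.765, 0.644, -0.0, -0.0]
force: [0.9, -0.2, -3.7]
width: 39.7
```

```bash
python3 - <<'E'
from seg import *
s=get_state();print(s["tool_pos"],s["orientation"],s["force"],s["wrist_torque"]*100)
E
```

```text
[572.4 280.6  59.5] [ 0.8  0.6 -0.  -0. ] [ 0.9 -0.2 -3.7] [-6.3 -8.5  0.7]
```

Request:
move_arm --series '[{"travel": [0,0,-0.002],"angular": [0,0,0]},{"travel": [0,0,-0.004],"angular": [0,0,0]},{"travel": [0,0,-0.006],"angular": [0,0,0]},{"travel": [0,0,-0.008],"angular": [0,0,0]}]'

```text
time_s: 13.4
tool_pos: [572.3, 280.5, 51.4]
orientation: [0.765, 0.644, -0.0, -0.0]
force: [-0.4, 0.7, -2.2]
width: 39.7
```

Request:
move_arm --series '[{"travel": [0,0,-0.003],"angular": [0,0,0]},{"travel": [0,0,-0.006],"angular": [0,0,0]},{"travel": [0,0,-0.009],"angular": [0,0,0]},{"travel": [0,0,-0.012],"angular": [0,0,0]},{"travel": [0,0,-0.014],"angular": [0,0,0]}]'

```text
time_s: 13.9
tool_pos: [572.5, 280.5, 37.7]
orientation: [0.765, 0.644, -0.0, -0.0]
force: [0.2, 0.6, -3.3]
width: 40.1
```

Free in the pocket. Final 3 mm.

Request:
move_arm --series '[{"travel": [0,0,-0.001],"angular": [0,0,0]},{"travel": [0,0,-0.002],"angular": [0,0,0]},{"travel": [0,0,-0.003],"angular": [0,0,0]},{"travel": [0,0,-0.0035],"angular": [0,0,0]},{"travel": [0,0,-0.0035],"angular": [0,0,0]}]'

```text
time_s: 14.4
tool_pos: [572.7, 280.5, 35.2]
orientation: [0.765, 0.644, 0.0, 0.0]
force: [-0.8, -1.0, 3.4]
width: 39.8
```

Request:
move_arm --series '[{"travel": [0,0,0],"angular": [0,0,0]},{"travel": [0,0,0],"angular": [0,0,0]},{"travel": [0,0,0],"angular": [0,0,0]},{"travel": [0,0,0.01],"angular": [0,0,0]},{"travel": [0,0,0.035],"angular": [0,0,0]}]' --grip 0.056

```text
time_s: 14.9
tool_pos: [570.9, 279.9, 68.1]
orientation: [0.765, 0.644, -0.002, -0.001]
force: [0.6, -0.5, 0.7]
width: 55.3
```

Request:
move_arm --series '[{"travel": [0,-0.01,0.03],"angular": [0,0,0]},{"travel": [-0.01,-0.05,0.04],"angular": [0,0,-0.12]},{"travel": [-0.02,-0.1,0.04],"angular": [0,0,-0.26]},{"travel": [-0.03,-0.148,0.04],"angular": [0,0,-0.4]},{"travel": [-0.04,-0.196,0.04],"angular": [0,0,-0.54]}]'

```text
time_s: 15.4
tool_pos: [532.6, 83.0, 110.6]
orientation: [0.91, 0.415, 0.001, 0.001]
force: [0.7, -1.3, -0.5]
width: 56.0
```

```bash
python3 - <<'E'
from seg import *
s=get_state();print(s["time_s"],s["tool_pos"],s["joint_positions"])
for n in CM: cv2.imwrite(f"pics/raw2_{n}.png",viewer.grab_frame(n))
from ov import *
wire("top",(572.6,281.0),-9.7,(105,175,195,235),8.5,"pics/o3.png","pics/raw2_top.png")
wire("scene",(572.6,281.0),-9.7,(300,180,380,250),8.5,"pics/o4.png","pics/raw2_scene.png")
E
```

```text
15.4 [532.6  83.  110.6] [-0.1  0.6  1.8 -0.   0.8  0.7]
```

View pics/o3.png

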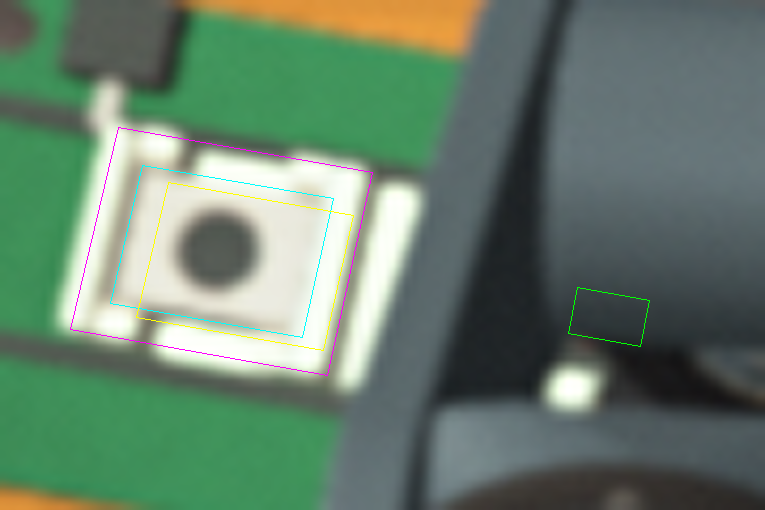

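View pics/o4.png

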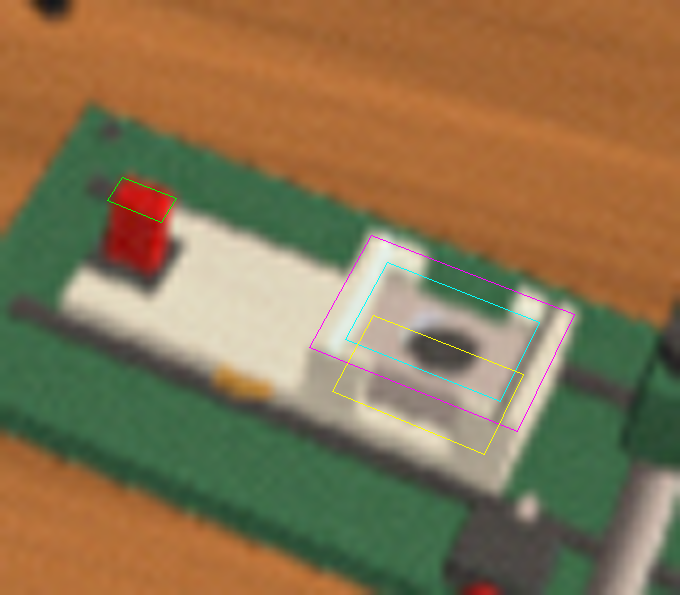

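Request:
move_arm --series '[{"travel": [-0.015,-0.045,0],"angular": [0,0,-0.148]},{"travel": [-0.03,-0.09,0],"angular": [0,0,-0.296]},{"travel": [-0.045,-0.135,0],"angular": [0,0,-0.444]},{"travel": [-0.06,-0.18,0],"angular": [0,0,-0.592]},{"travel": [-0.075,-0.225,0],"angular": [0,0,-0.74]}]'

```text
time_s: 16.0
tool_pos: [457.8, -141.8, 110.2]
orientation: [0.998, 0.058, 0.001, 0.0]
force: [0.6, -0.3, -0.4]
width: 56.2
```

Request:
move_arm --series '[{"travel": [-0.0097,-0.0275,0],"angular": [0,0,-0.14]},{"travel": [-0.0097,-0.0275,-0.01],"angular": [0,0,-0.185]},{"travel": [-0.0097,-0.0275,-0.04],"angular": [0,0,-0.185]},{"travel": [-0.0097,-0.0275,-0.06],"angular": [0,0,-0.185]},{"travel": [-0.0097,-0.0275,-0.06],"angular": [0,0,-0.185]}]'

```text
time_s: 16.5
tool_pos: [447.3, -167.1, 48.1]
orientation: [0.999, -0.032, -0.002, -0.001]
force: [0.0, 0.6, 0.1]
width: 55.8
```

```bash
python3 - <<'E'
from seg import *
s=get_state();print(s["time_s"],s["tool_pos"],s["orientation"]*100)
c=np.array([447.9,-168.0,8]);a=np.radians(-3.6)
l=np.array([np.cos(a),np.sin(a),0]);w=np.array([l[1],-l[0],0])
pts=[proj("scene",c+s1*27.5*l+s2*19.5*w)[0] for s1 in(1,-1) for s2 in(1,-1)]+[proj("scene",c)[0]]
crop("scene",190,120,280,200,8,"g8.png",pts=pts)
im=cv2.imread("pics/raw_scene.png");crop("scene",190,120,280,200,8,"g9.png",im=im,pts=pts)
E
```

```text
16.5 [ 447.3 -167.1   48.1] [99.9 -3.2 -0.2 -0.1]
```

View pics/g8.png

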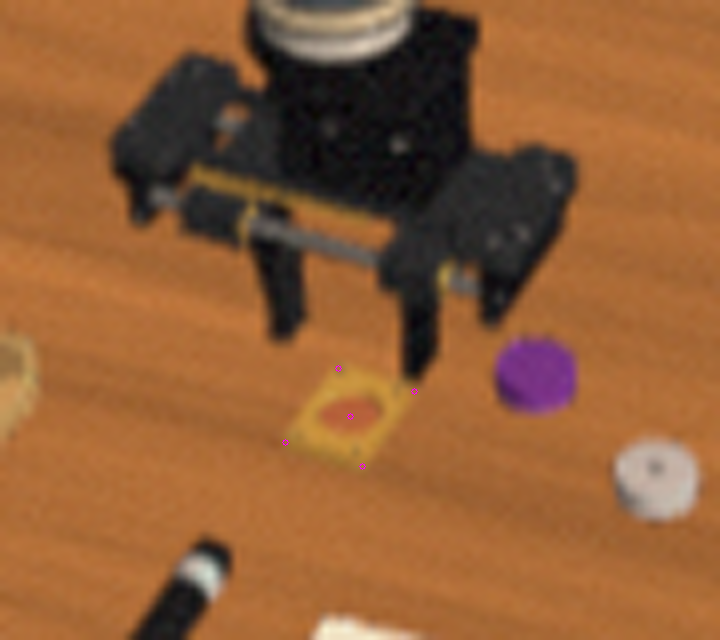

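View pics/g9.png

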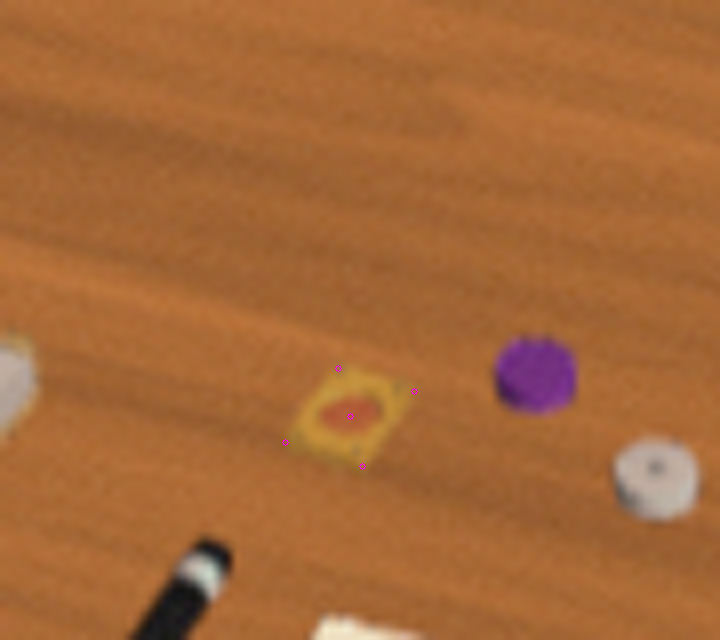

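Request:
move_arm --series '[{"travel": [-0.0002,0,-0.02],"angular": [0,0,0]},{"travel": [-0.0002,0,-0.035],"angular": [0,0,0]},{"travel": [-0.0002,0,-0.044],"angular": [0,0,0]},{"travel": [-0.0002,0,-0.0475],"angular": [0,0,0]},{"travel": [-0.0002,0,-0.0475],"angular": [0,0,0]}]'

```text
time_s: 17.05
tool_pos: [448.1, -168.0, 2.4]
orientation: [0.999, -0.032, 0.0, 0.0]
force: [-0.3, -0.6, -0.7]
width: 55.7
```

Request:
move_arm --series '[{"travel": [0,0,0],"angular": [0,0,0]},{"travel": [0,0,0],"angular": [0,0,0]},{"travel": [0,0,0],"angular": [0,0,0]},{"travel": [0,0,0],"angular": [0,0,0]}]' --grip 0.02

```text
time_s: 17.45
tool_pos: [448.2, -168.5, 2.6]
orientation: [0.999, -0.033, 0.001, 0.0]
force: [-0.6, -0.8, 4.3]
width: 38.2
```

Request:
move_arm --series '[{"travel": [0,0,0.01],"angular": [0,0,0]},{"travel": [0,0,0.035],"angular": [0,0,0]},{"travel": [0.003,0.01,0.075],"angular": [0,0,0.05]},{"travel": [0.013,0.045,0.1],"angular": [0,0,0.19]},{"travel": [0.026,0.09,0.108],"angular": [0,0,0.335]}]'

```text
time_s: 17.95
tool_pos: [475.5, -78.9, 113.2]
orientation: [0.991, 0.135, 0.003, 0.002]
force: [0.8, 0.7, -1.3]
width: 38.4
```

Request:
move_arm --series '[{"travel": [0.0125,0.045,0],"angular": [0,0,0.14]},{"travel": [0.025,0.09,0],"angular": [0,0,0.28]},{"travel": [0.0375,0.135,0],"angular": [0,0,0.42]},{"travel": [0.05,0.18,0],"angular": [0,0,0.56]},{"travel": [0.0625,0.225,0],"angular": [0,0,0.7]}]'

```text
time_s: 18.45
tool_pos: [535.7, 149.1, 110.5]
orientation: [0.883, 0.469, -0.0, -0.0]
force: [0.9, -0.6, -1.3]
width: 38.4
```

Request:
move_arm --series '[{"travel": [0.0125,0.045,0],"angular": [0,0,0.14]},{"travel": [0.025,0.09,0],"angular": [0,0,0.28]},{"travel": [0.0362,0.133,0],"angular": [0,0,0.42]},{"travel": [0.0362,0.133,0],"angular": [0,0,0.43]},{"travel": [0.0362,0.133,0],"angular": [0,0,0.43]}]'

```text
time_s: 18.95
tool_pos: [571.3, 280.8, 109.9]
orientation: [0.764, 0.645, -0.001, -0.0]
force: [0.6, -1.7, -0.4]
width: 38.3
```

```bash
python3 - <<'E'
from seg import *
s=get_state();print(s["time_s"],s["tool_pos"],s["orientation"]*1000,s["width"])
crop("scene",300,150,420,260,6.5,"g10.png")
crop("top",90,160,210,250,6.5,"g11.png")
E
```

```text
18.95 [571.3 280.8 109.9] [764.4 644.8  -0.8  -0.2] 38.32053711475647
```

View pics/g10.png

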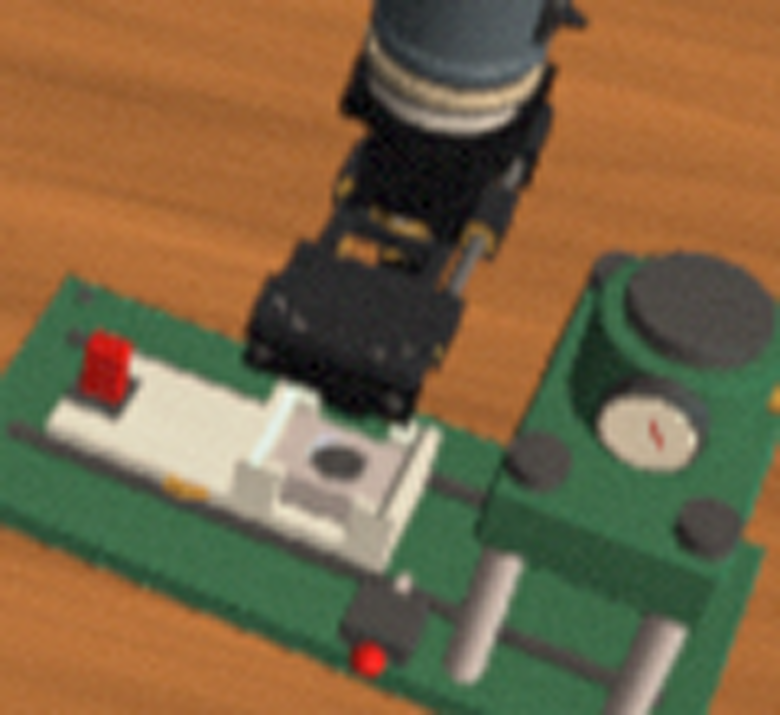

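View pics/g11.png

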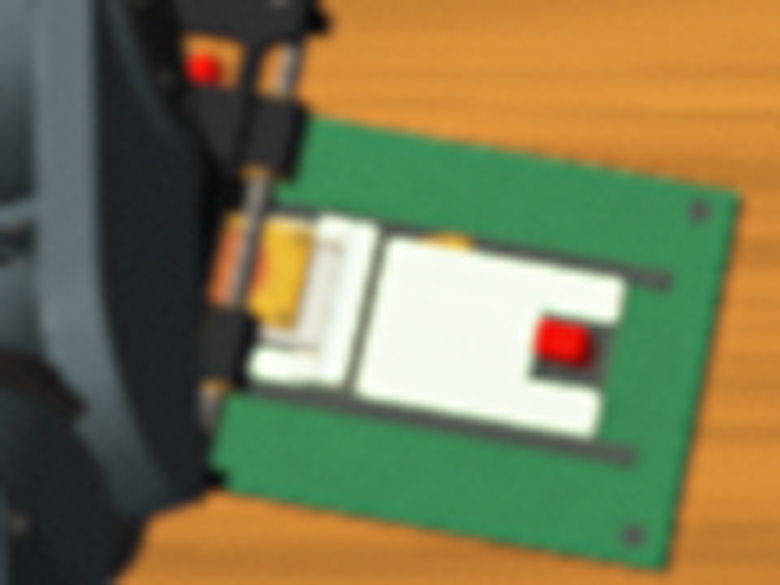

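```bash
python3 - <<'E'
from seg import *
red=lambda r,g,b:(r>140)&(g<90)
for i in range(2):
  for n,b in(("top",(165,205,190,222)),("scene",(305,195,330,220))):
    k=blob(viewer.grab_frame(n),b,red);print(n,cen(k).round(2))
for n,b in(("top",(165,205,190,222)),("scene",(305,195,330,220))):
    k=blob(cv2.imread(f"pics/raw_{n}.png"),b,red);print("init",n,cen(k).round(2))
k=blob(cv2.imread(f"pics/raw2_scene.png"),(305,195,330,220),red);print("2",cen(k).round(2))
s=cv2.imread("pics/raw2_scene.png");t=cv2.imread("pics/raw2_top.png")
dk=lambda r,g,b:(r<140)&(abs(r-g)<25)
k=blob(s,(345,213,362,226),dk);print(rect3("scene",k,52))
k=blob(t,(122,197,140,213),dk);print(rect3("top",k,52))
print(get_state()["tool_pos"])
E
```

```text
top [175.9 212. ]
scene [316.2 205.7]
top [175.9 212. ]
scene [316.2 205.6]
init top [176.4 212. ]
init scene [316.  205.3]
2 [316.2 205.6]
(array([573. , 282.7]), array([22.3, 26. ]), 5.871573448181152, array([572.9, 283. ]))
(array([574.4, 284.7]), array([22.5, 22.6]), 3.0440196990966797, array([574.3, 284.7]))
[572.2 278.5 110.1]
```

Request:
move_arm --series '[{"travel": [0,0.0004,-0.02],"angular": [0,0,0]},{"travel": [0,0.0004,-0.035],"angular": [0,0,0]},{"travel": [0,0.0004,-0.043],"angular": [0,0,0]},{"travel": [0,0.0004,-0.045],"angular": [0,0,0]}]'

```text
time_s: 19.65
tool_pos: [571.4, 279.7, 63.5]
orientation: [0.765, 0.644, -0.001, -0.001]
force: [0.3, 0.1, -1.5]
width: 38.6
```

Request:
move_arm --series '[{"travel": [0,0,-0.0015],"angular": [0,0,0]},{"travel": [0,0,-0.003],"angular": [0,0,0]},{"travel": [0,0,-0.0045],"angular": [0,0,0]},{"travel": [0,0,-0.006],"angular": [0,0,0]}]'

```text
time_s: 20.05
tool_pos: [572.7, 280.6, 59.4]
orientation: [0.765, 0.644, 0.0, 0.0]
force: [-0.3, -0.4, -0.4]
width: 38.3
```

```bash
python3 - <<'E'
from seg import *
s=get_state();print(s["time_s"],s["tool_pos"],s["orientation"]*1000,s["force"])
red=lambda r,g,b:(r>140)&(g<90)
for n,b in(("top",(165,205,190,222)),("scene",(305,195,330,220))):
    k=blob(viewer.grab_frame(n),b,red);print(n,cen(k).round(2))
crop("scene",320,170,400,260,7.5,"g12.png")
E
```

```text
20.05 [572.7 280.6  59.4] [764.9 644.2   0.4   0.2] [-0.3 -0.4 -0.4]
top [175.9 212. ]
scene [316.2 205.7]
```

View pics/g12.png

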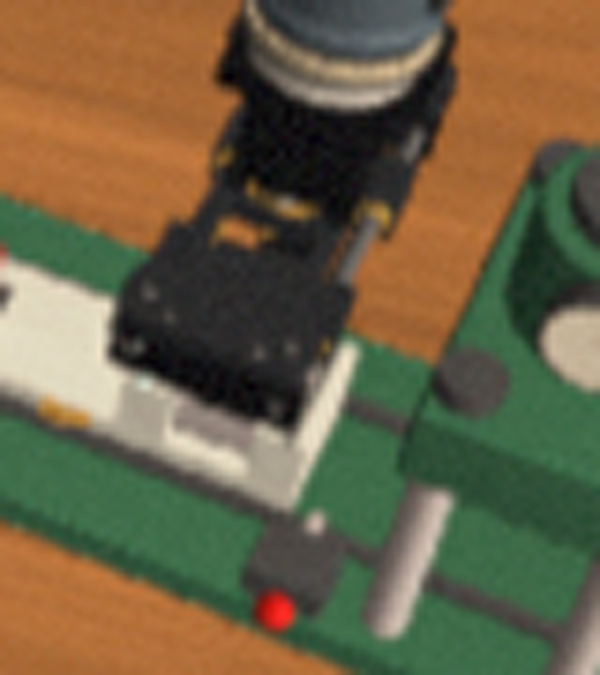

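Free of contact inside the lead-in; continue slowly to the die.

Request:
move_arm --series '[{"travel": [0,0,-0.001],"angular": [0,0,0]},{"travel": [0,0,-0.002],"angular": [0,0,0]},{"travel": [0,0,-0.003],"angular": [0,0,0]},{"travel": [0,0,-0.004],"angular": [0,0,0]},{"travel": [0,0,-0.004],"angular": [0,0,0]}]'

```text
time_s: 20.7
tool_pos: [572.3, 280.4, 54.8]
orientation: [0.765, 0.644, -0.0, -0.0]
force: [-0.6, 0.2, -1.4]
width: 38.2
```

Request:
move_arm --series '[{"travel": [0,0,-0.0005],"angular": [0,0,0]},{"travel": [0,0,-0.001],"angular": [0,0,0]},{"travel": [0,0,-0.001],"angular": [0,0,0]}]'

```text
time_s: 21.0
tool_pos: [572.4, 280.4, 54.6]
orientation: [0.765, 0.644, 0.0, 0.0]
force: [-1.7, -0.2, 2.9]
width: 38.2
```

Request:
move_arm --series '[{"travel": [0,0,0],"angular": [0,0,0]},{"travel": [0,0,0],"angular": [0,0,0]},{"travel": [0,0,0],"angular": [0,0,0]},{"travel": [0,0,0.01],"angular": [0,0,0]},{"travel": [0,0,0.03],"angular": [0,0,0]}]' --grip 0.056

```text
time_s: 21.5
tool_pos: [571.2, 280.0, 83.1]
orientation: [0.765, 0.644, -0.002, -0.001]
force: [0.4, 0.6, 0.2]
width: 55.5
```

Request:
move_arm --series '[{"travel": [-0.004,-0.01,0.03],"angular": [0,0,0]},{"travel": [-0.02,-0.045,0.04],"angular": [0,0,-0.14]},{"travel": [-0.036,-0.088,0.04],"angular": [0,0,-0.28]},{"travel": [-0.052,-0.131,0.04],"angular": [0,0,-0.42]},{"travel": [-0.068,-0.174,0.04],"angular": [0,0,-0.56]}]'

```text
time_s: 22.0
tool_pos: [504.2, 105.2, 125.0]
orientation: [0.914, 0.406, 0.001, 0.0]
force: [0.6, 0.4, -0.2]
width: 56.0
```

```bash
python3 - <<'E'
from ov import *
s=get_state();print(s["time_s"],s["tool_pos"],s["joint_positions"])
for n in CM: cv2.imwrite(f"pics/raw3_{n}.png",viewer.grab_frame(n))
wire("top",(573.5,283.0),-9.7,(105,175,195,235),8.5,"pics/o5.png","pics/raw3_top.png")
wire("scene",(572.6,282.5),-9.7,(300,180,380,250),8.5,"pics/o6.png","pics/raw3_scene.png")
E
```

```text
22.0 [504.2 105.2 125. ] [-0.   0.5  1.8 -0.   0.8  0.7]
```

View pics/o5.png

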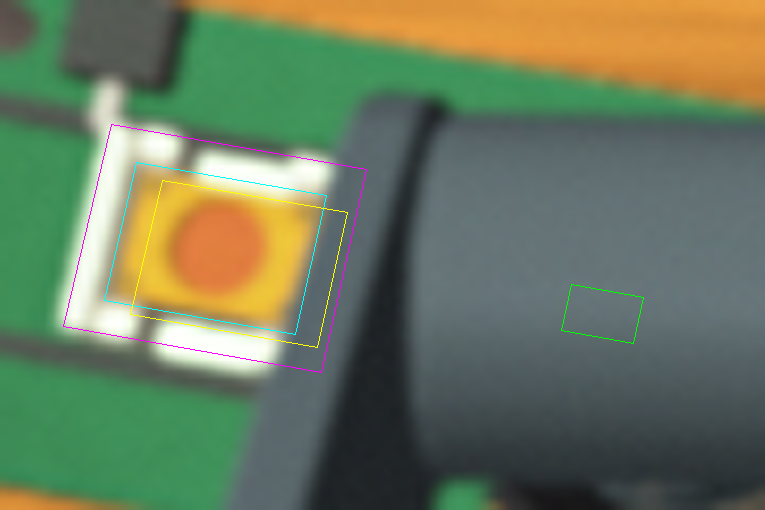

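View pics/o6.png

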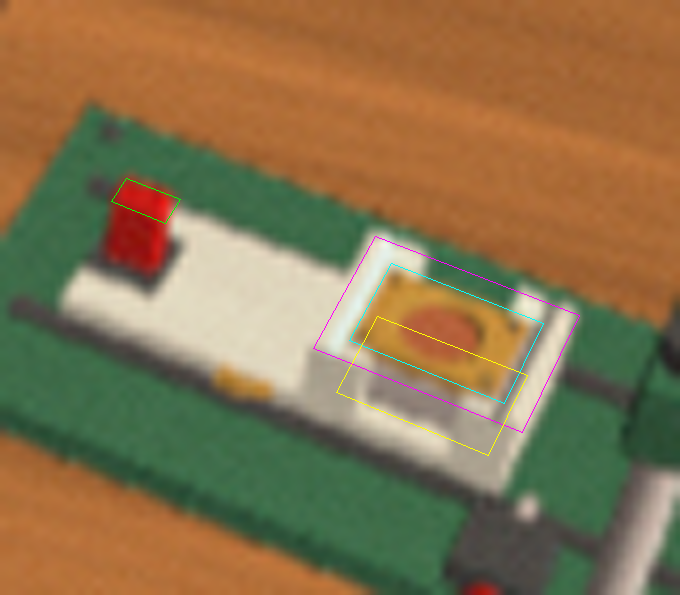

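Request:
move_arm --series '[{"travel": [-0.02,-0.042,0],"angular": [0,0,-0.14]},{"travel": [-0.04,-0.084,-0.01],"angular": [0,0,-0.28]},{"travel": [-0.0592,-0.1266,-0.02],"angular": [0,0,-0.42]},{"travel": [-0.0592,-0.1266,-0.05],"angular": [0,0,-0.56]},{"travel": [-0.0592,-0.1266,-0.08],"angular": [0,0,-0.6]}]' --grip 0.06

```text
time_s: 22.6
tool_pos: [447.0, -21.9, 44.4]
orientation: [0.993, 0.117, 0.002, 0.001]
force: [0.6, 0.3, -0.5]
width: 60.1
```

Request:
move_arm --series '[{"travel": [0,0,0],"angular": [0,0,0]},{"travel": [0,0,0],"angular": [0,0,0]}]'

```text
time_s: 22.8
tool_pos: [445.7, -19.8, 44.2]
orientation: [0.993, 0.121, -0.0, -0.0]
force: [0.5, 0.3, 1.0]
width: 60.0
```

```bash
python3 - <<'E'
from seg import *
s=get_state();print(s["time_s"],s["tool_pos"],s["orientation"]*1000,s["width"])
crop("scene",220,120,310,210,7.5,"g13.png",pts=[proj("scene",(445.2,-20.2,18))[0]])
E
```

```text
22.8 [445.7 -19.8  44.2] [992.7 120.6  -0.1  -0.1] 60.02577111069762
```

View pics/g13.png

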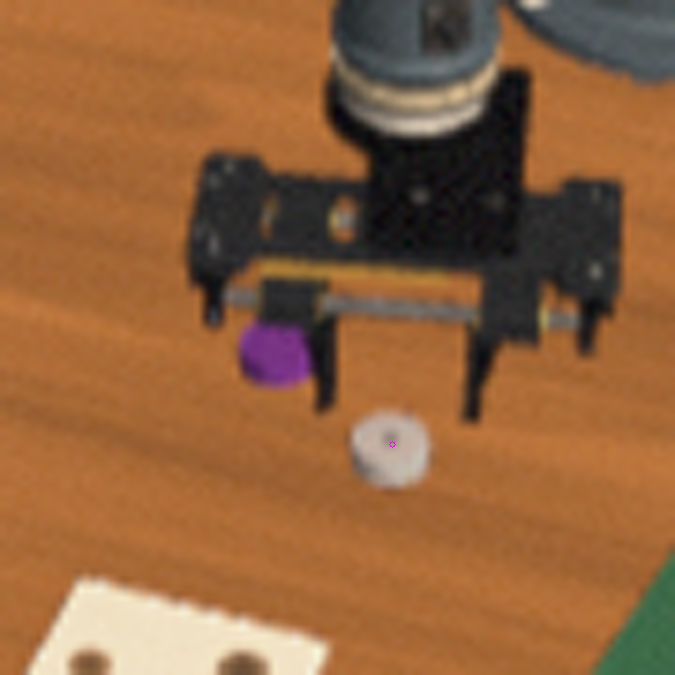

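Request:
move_arm --series '[{"travel": [0,0,-0.02],"angular": [0,0,0]},{"travel": [0,0,-0.033],"angular": [0,0,0]},{"travel": [0,0,-0.037],"angular": [0,0,0]},{"travel": [0,0,-0.037],"angular": [0,0,0]}]'

```text
time_s: 23.25
tool_pos: [446.0, -19.9, 7.8]
orientation: [0.993, 0.12, 0.001, 0.0]
force: [-0.0, -0.5, 0.5]
width: 60.0
```

Request:
move_arm --series '[{"travel": [0,0,0],"angular": [0,0,0]},{"travel": [0,0,0],"angular": [0,0,0]},{"travel": [0,0,0],"angular": [0,0,0]},{"travel": [0,0,0],"angular": [0,0,0]},{"travel": [0,0,0],"angular": [0,0,0]}]' --grip 0.02

```text
time_s: 23.75
tool_pos: [445.9, -20.5, 7.5]
orientation: [0.993, 0.12, 0.001, 0.0]
force: [0.7, -0.8, 4.4]
width: 37.0
```

Request:
move_arm --series '[{"travel": [0,0,0],"angular": [0,0,0]},{"travel": [0,0,0],"angular": [0,0,0]},{"travel": [0,0,0],"angular": [0,0,0]},{"travel": [0,0,0.01],"angular": [0,0,0]},{"travel": [0,0,0.025],"angular": [0,0,0]}]' --grip 0.056

```text
time_s: 24.25
tool_pos: [444.4, -19.9, 32.0]
orientation: [0.993, 0.12, -0.001, -0.001]
force: [0.0, 0.5, 0.7]
width: 55.8
```

Request:
move_arm --series '[{"travel": [0,0,0],"angular": [0,0,0.145]},{"travel": [0,0,0],"angular": [0,0,0.29]},{"travel": [0,0,0],"angular": [0,0,0.435]},{"travel": [0,0,0],"angular": [0,0,0.58]},{"travel": [0,0,0],"angular": [0,0,0.725]}]'

```text
time_s: 24.75
tool_pos: [445.1, -20.1, 32.6]
orientation: [0.884, 0.467, 0.0, 0.0]
force: [0.2, 0.2, -0.1]
width: 55.9
```

Request:
move_arm --series '[{"travel": [0,0,0],"angular": [0,0,0.145]},{"travel": [0,0,0],"angular": [0,0,0.29]},{"travel": [0,0,0],"angular": [0,0,0.435]},{"travel": [0,0,-0.01],"angular": [0,0,0.435]},{"travel": [0,0,-0.022],"angular": [0,0,0.435]}]'

```text
time_s: 25.25
tool_pos: [445.7, -20.3, 10.1]
orientation: [0.766, 0.643, 0.0, 0.001]
force: [-0.5, -0.8, 0.0]
width: 55.9
```

Request:
move_arm --series '[{"travel": [0,0,-0.003],"angular": [0,0,0]},{"travel": [0,0,-0.003],"angular": [0,0,0]}]'

```text
time_s: 25.45
tool_pos: [444.7, -20.0, 6.5]
orientation: [0.765, 0.643, -0.0, -0.001]
force: [0.6, 0.4, 0.1]
width: 55.8
```

Request:
move_arm --series '[{"travel": [0,0,0],"angular": [0,0,0]},{"travel": [0,0,0],"angular": [0,0,0]},{"travel": [0,0,0],"angular": [0,0,0]},{"travel": [0,0,0],"angular": [0,0,0]},{"travel": [0,0,0],"angular": [0,0,0]}]' --grip 0.02

```text
time_s: 25.95
tool_pos: [445.1, -20.1, 7.3]
orientation: [0.765, 0.644, 0.0, 0.0]
force: [-0.8, -0.1, 3.4]
width: 36.9
```

```bash
python3 - <<'E'
from seg import *
for k0,n,b,f in(("3","top",(118,190,146,218),lambda r,g,b:g/r<.66),("3","scene",(338,205,368,235),lambda r,g,b:(g/r<.58)&(r>120))):
    im=cv2.imread(f"pics/raw{k0}_{n}.png")
    k=blob(im,b,f);print(n,rect3(n,k,56),cen(k))
k=blob(cv2.imread("pics/raw3_top.png"),(118,190,146,218),lambda r,g,b:(b<130)&(r>160))
print("brass top",rect3("top",k,60))
k=blob(cv2.imread("pics/raw2_top.png"),(112,185,146,218),lambda r,g,b:(r>150)&(b<225)&(r<235));print("die",rect3("top",k,52))
print(cv2.imread("pics/raw3_scene.png")[219,351])
E
```

```text
top (array([574.4, 283.7]), array([27.1, 28.3]), 63.98337936401367, array([574.4, 283.9])) [130.1 203.7]
scene (array([568.8, 281. ]), array([23.6, 24.9]), 50.41881561279297, array([568.7, 280.6])) [351.4 218.8]
brass top (array([573.3, 284.8]), array([58.4, 45.1]), 77.99510955810547, array([573.2, 285. ]))
die (array([578.7, 294.7]), array([81.6, 77.8]), 74.36698913574219, array([576.5, 296. ]))
[181  96  59]
```

Request:
move_arm --series '[{"travel": [0,0,0.01],"angular": [0,0,0]},{"travel": [0,0,0.035],"angular": [0,0,0]},{"travel": [0.004,0.01,0.075],"angular": [0,0,0]},{"travel": [0.018,0.042,0.105],"angular": [0,0,0]},{"travel": [0.036,0.085,0.113],"angular": [0,0,0]}]'

```text
time_s: 26.45
tool_pos: [483.2, 64.4, 123.8]
orientation: [0.766, 0.643, 0.002, 0.002]
force: [0.7, -0.7, -2.2]
width: 37.0
```

Request:
move_arm --series '[{"travel": [0.019,0.045,0],"angular": [0,0,0]},{"travel": [0.038,0.09,0],"angular": [0,0,0]},{"travel": [0.057,0.135,0],"angular": [0,0,0]},{"travel": [0.076,0.18,0],"angular": [0,0,0]},{"travel": [0.0912,0.2154,0],"angular": [0,0,0]}]'

```text
time_s: 26.95
tool_pos: [572.8, 283.1, 120.7]
orientation: [0.764, 0.645, 0.001, 0.0]
force: [0.8, -0.5, -0.6]
width: 37.1
```

Request:
move_arm --series '[{"travel": [0,0,-0.01],"angular": [0,0,0]},{"travel": [0,0,-0.025],"angular": [0,0,0]},{"travel": [0,0,-0.038],"angular": [0,0,0]},{"travel": [0,0,-0.045],"angular": [0,0,0]},{"travel": [0,0,-0.045],"angular": [0,0,0]}]'

```text
time_s: 27.45
tool_pos: [570.8, 278.5, 73.1]
orientation: [0.765, 0.644, -0.002, -0.001]
force: [0.7, 1.2, -1.3]
width: 37.1
```

```bash
python3 - <<'E'
from seg import *
s=get_state();print(s["time_s"],s["tool_pos"],s["orientation"]*1000,s["width"],s["force"])
red=lambda r,g,b:(r>140)&(g<90)
for n,b in(("top",(165,205,190,222)),("scene",(305,195,330,220))):
    k=blob(viewer.grab_frame(n),b,red);print(n,cen(k).round(2))
crop("scene",310,160,400,250,7.5,"g14.png")
E
```

```text
27.45 [570.8 278.5  73.1] [765.4 643.5  -2.2  -0.9] 37.105244813723765 [ 0.7  1.2 -1.3]
top [175.9 212. ]
scene [316.2 205.7]
```

View pics/g14.png

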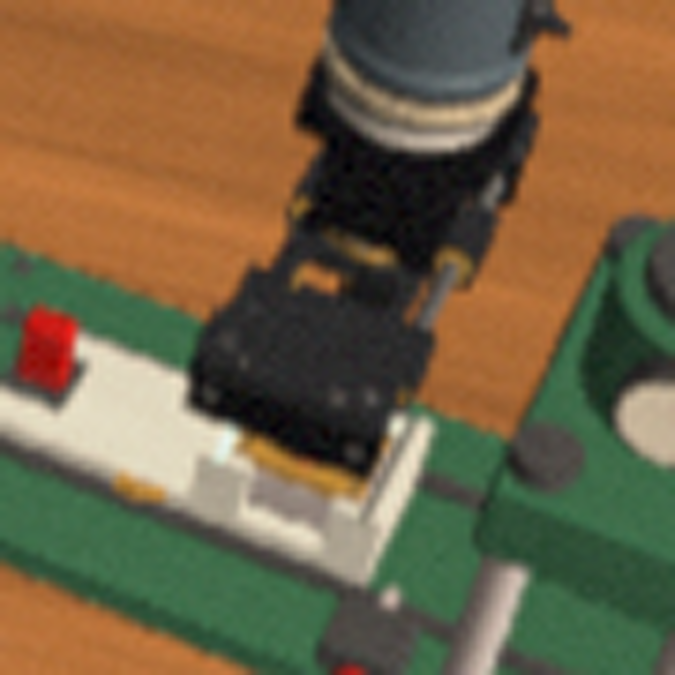

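Request:
move_arm --series '[{"travel": [0,0,-0.002],"angular": [0,0,0]},{"travel": [0,0,-0.004],"angular": [0,0,0]},{"travel": [0,0,-0.006],"angular": [0,0,0]},{"travel": [0,0,-0.007],"angular": [0,0,0]}]'

```text
time_s: 28.0
tool_pos: [572.3, 280.2, 67.9]
orientation: [0.765, 0.644, -0.0, -0.0]
force: [0.7, -0.0, -1.0]
width: 37.0
```

Request:
move_arm --series '[{"travel": [0,0,-0.001],"angular": [0,0,0]},{"travel": [0,0,-0.002],"angular": [0,0,0]},{"travel": [0,0,-0.0025],"angular": [0,0,0]},{"travel": [0,0,-0.0025],"angular": [0,0,0]}]'

```text
time_s: 28.4
tool_pos: [572.3, 280.2, 65.4]
orientation: [0.765, 0.644, -0.0, -0.0]
force: [-0.3, -0.5, -1.7]
width: 36.9
```

Request:
move_arm --series '[{"travel": [0,0,-0.0008],"angular": [0,0,0]},{"travel": [0,0,-0.0016],"angular": [0,0,0]},{"travel": [0,0,-0.0022],"angular": [0,0,0]},{"travel": [0,0,-0.0022],"angular": [0,0,0]}]'

```text
time_s: 28.8
tool_pos: [572.4, 280.2, 63.4]
orientation: [0.765, 0.644, -0.0, -0.0]
force: [-0.0, -1.0, -1.4]
width: 36.8
```

Request:
move_arm --series '[{"travel": [0,0,-0.0005],"angular": [0,0,0]},{"travel": [0,0,-0.001],"angular": [0,0,0]},{"travel": [0,0,-0.001],"angular": [0,0,0]}]'

```text
time_s: 29.1
tool_pos: [572.4, 280.2, 63.3]
orientation: [0.765, 0.644, 0.0, 0.0]
force: [-1.7, -0.5, 4.3]
width: 36.9
```

Request:
move_arm --series '[{"travel": [0,0,0],"angular": [0,0,0]},{"travel": [0,0,0],"angular": [0,0,0]},{"travel": [0,0,0],"angular": [0,0,0]},{"travel": [0,0,0.01],"angular": [0,0,0]},{"travel": [0,0,0.03],"angular": [0,0,0]}]' --grip 0.056

```text
time_s: 29.6
tool_pos: [571.2, 279.8, 91.3]
orientation: [0.765, 0.644, -0.002, -0.001]
force: [0.2, -0.4, 0.5]
width: 55.4
```

Request:
move_arm --series '[{"travel": [-0.002,-0.01,0.025],"angular": [0,0,0]},{"travel": [-0.009,-0.05,0.03],"angular": [0,0,0]},{"travel": [-0.016,-0.095,0.03],"angular": [0,0,0]},{"travel": [-0.0202,-0.1183,0.03],"angular": [0,0,0]},{"travel": [-0.0202,-0.1183,0.03],"angular": [0,0,0]}]' --grip 0.04

```text
time_s: 30.1
tool_pos: [551.8, 159.1, 123.0]
orientation: [0.766, 0.643, -0.0, 0.0]
force: [-0.1, -0.4, 0.1]
width: 40.6
```

```bash
python3 - <<'E'
from seg import *
s=get_state();print(s["time_s"],s["tool_pos"],s["orientation"]*1000,s["width"],s["force"])
crop("top",90,160,210,250,6.5,"g15.png")
crop("scene",300,150,400,250,7,"g16.png")
E
```

```text
30.1 [551.8 159.1 123. ] [766.1 642.7  -0.4   0.1] 40.59714604441727 [-0.1 -0.4  0.1]
```

View pics/g15.png

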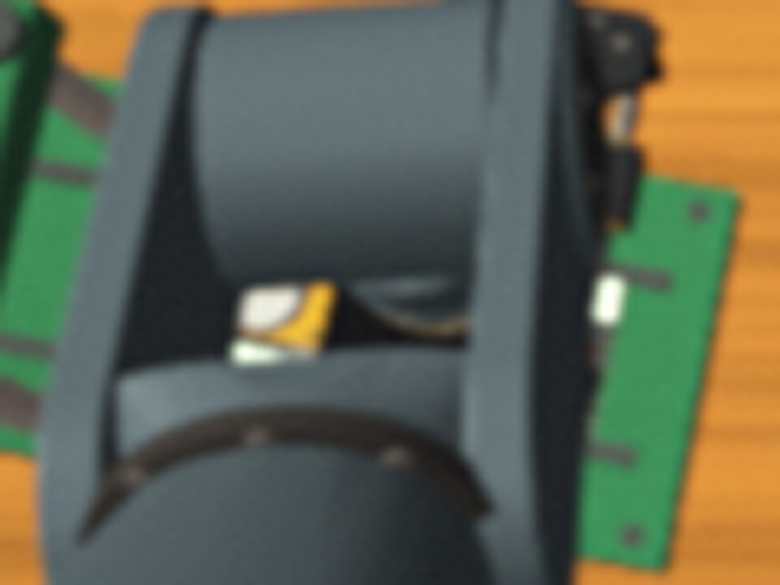

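View pics/g16.png

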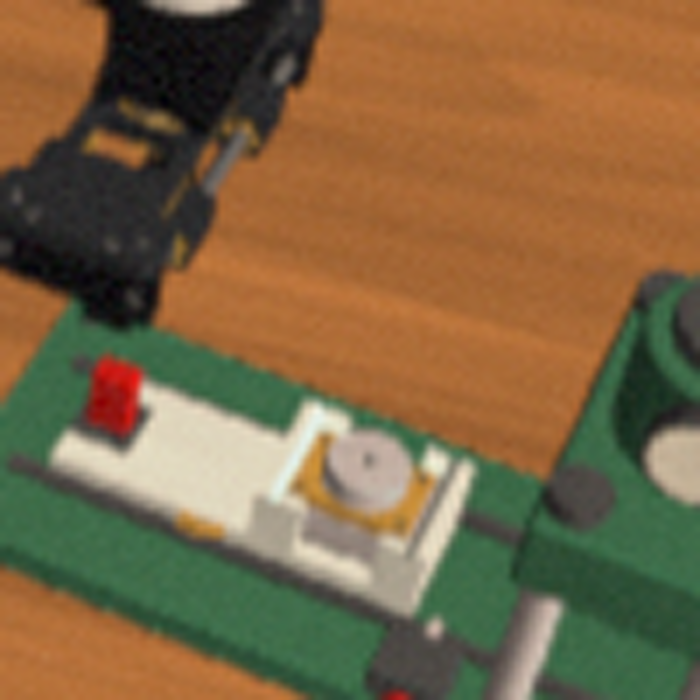

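Request:
move_arm --series '[{"travel": [0,0,-0.02],"angular": [0,0,0]},{"travel": [0,0,-0.045],"angular": [0,0,0]},{"travel": [0,0,-0.07],"angular": [0,0,0]},{"travel": [0,0,-0.082],"angular": [0,0,0]},{"travel": [0,0,-0.084],"angular": [0,0,0]}]'

```text
time_s: 30.7
tool_pos: [551.4, 162.9, 36.9]
orientation: [0.764, 0.645, -0.001, -0.001]
force: [-0.2, -0.0, -0.2]
width: 40.2
```

Request:
move_arm --series '[{"travel": [0,0,0],"angular": [0,0,0]},{"travel": [0,0,0],"angular": [0,0,0]},{"travel": [0,0,0],"angular": [0,0,0]},{"travel": [0,0,0],"angular": [0,0,0]},{"travel": [0,0,0],"angular": [0,0,0]}]' --grip 0.005

```text
time_s: 31.2
tool_pos: [551.5, 162.1, 39.1]
orientation: [0.765, 0.644, -0.0, -0.001]
force: [-3.2, 1.6, 5.4]
width: 13.5
```

Request:
move_arm --series '[{"travel": [0.0007,0.0039,0],"angular": [0,0,0]},{"travel": [0.0017,0.0099,0],"angular": [0,0,0]},{"travel": [0.0029,0.0168,0],"angular": [0,0,0]},{"travel": [0.0042,0.0246,0],"angular": [0,0,0]},{"travel": [0.0056,0.0325,0],"angular": [0,0,0]}]'

```text
time_s: 31.7
tool_pos: [557.0, 194.0, 39.1]
orientation: [0.765, 0.644, -0.001, -0.0]
force: [-3.1, -2.7, 6.8]
width: 13.7
```

Request:
move_arm --series '[{"travel": [0.0013,0.0079,0],"angular": [0,0,0]},{"travel": [0.0027,0.0158,0],"angular": [0,0,0]},{"travel": [0.004,0.0237,0],"angular": [0,0,0]},{"travel": [0.0054,0.0315,0],"angular": [0,0,0]},{"travel": [0.0067,0.0394,0],"angular": [0,0,0]}]'

```text
time_s: 32.2
tool_pos: [564.0, 233.4, 39.1]
orientation: [0.765, 0.644, -0.001, 0.0]
force: [-3.1, -2.1, 5.0]
width: 13.6
```

```bash
python3 - <<'E'
from seg import *
s=get_state();print(s["time_s"],s["tool_pos"],s["orientation"]*1000,s["width"],s["force"])
crop("scene",300,150,400,250,7,"g17.png")
E
```

```text
32.2 [564.  233.4  39.1] [764.9 644.1  -0.8   0. ] 13.57817775121935 [-3.1 -2.1  5. ]
```

View pics/g17.png

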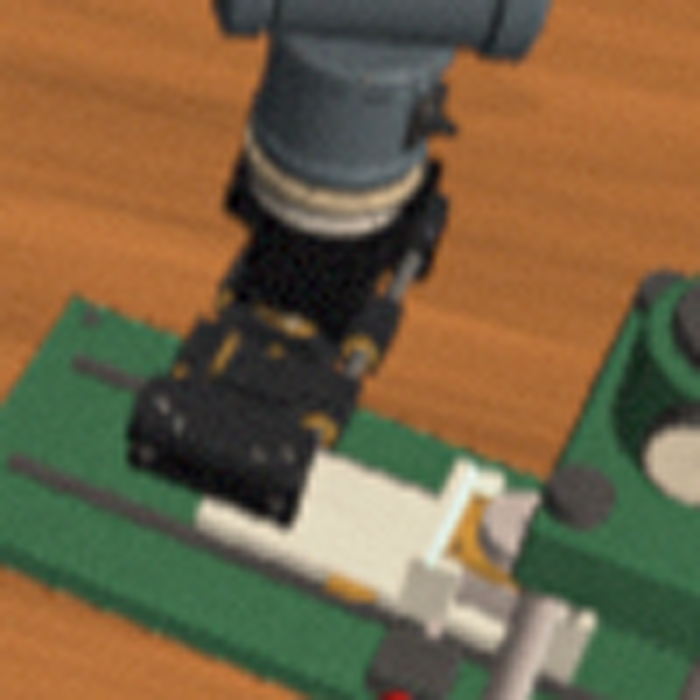

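Request:
move_arm --series '[{"travel": [0.0013,0.0079,0],"angular": [0,0,0]},{"travel": [0.0027,0.0158,0],"angular": [0,0,0]},{"travel": [0.004,0.0237,0],"angular": [0,0,0]},{"travel": [0.0054,0.0315,0],"angular": [0,0,0]},{"travel": [0.0062,0.036,0],"angular": [0,0,0]}]'

```text
time_s: 32.75
tool_pos: [569.8, 267.3, 39.1]
orientation: [0.764, 0.645, -0.003, 0.001]
force: [-4.0, -11.4, 9.3]
width: 13.6
```

Request:
move_arm --series '[{"travel": [0.0007,0.004,0],"angular": [0,0,0]},{"travel": [0.0014,0.008,0],"angular": [0,0,0]},{"travel": [0.002,0.012,0],"angular": [0,0,0]},{"travel": [0.0027,0.016,0],"angular": [0,0,0]},{"travel": [0.0033,0.019,0],"angular": [0,0,0]}]'

```text
time_s: 33.25
tool_pos: [573.3, 286.8, 39.1]
orientation: [0.765, 0.644, -0.002, 0.001]
force: [-2.8, -11.2, 9.5]
width: 13.8
```

Request:
move_arm --series '[{"travel": [0.0002,0.001,0],"angular": [0,0,0]},{"travel": [0.0003,0.002,0],"angular": [0,0,0]},{"travel": [0.0003,0.002,0],"angular": [0,0,0]}]'

```text
time_s: 33.55
tool_pos: [573.3, 286.8, 39.1]
orientation: [0.764, 0.645, -0.003, 0.001]
force: [-3.3, -11.3, 9.0]
width: 13.7
```

Request:
move_arm --series '[{"travel": [0.0003,0.002,0],"angular": [0,0,0]},{"travel": [0.0007,0.004,0],"angular": [0,0,0]},{"travel": [0.0007,0.004,0],"angular": [0,0,0]}]'

```text
time_s: 33.85
tool_pos: [573.3, 287.0, 39.0]
orientation: [0.764, 0.645, -0.007, 0.003]
force: [-3.9, -20.8, 11.7]
width: 14.3
```

```bash
python3 - <<'E'
from seg import *
s=get_state();print(s["time_s"],s["tool_pos"],s["orientation"]*1000,s["width"],s["force"],s["wrist_torque"])
crop("scene",330,170,430,270,7,"g18.png")
crop("top",60,150,180,240,6.5,"g19.png")
E
```

```text
33.85 [573.3 287.   39. ] [763.9 645.3  -6.6   3. ] 14.254148476933665 [ -3.9 -20.8  11.7] [-3.5  0.4 -0.1]
```

View pics/g18.png

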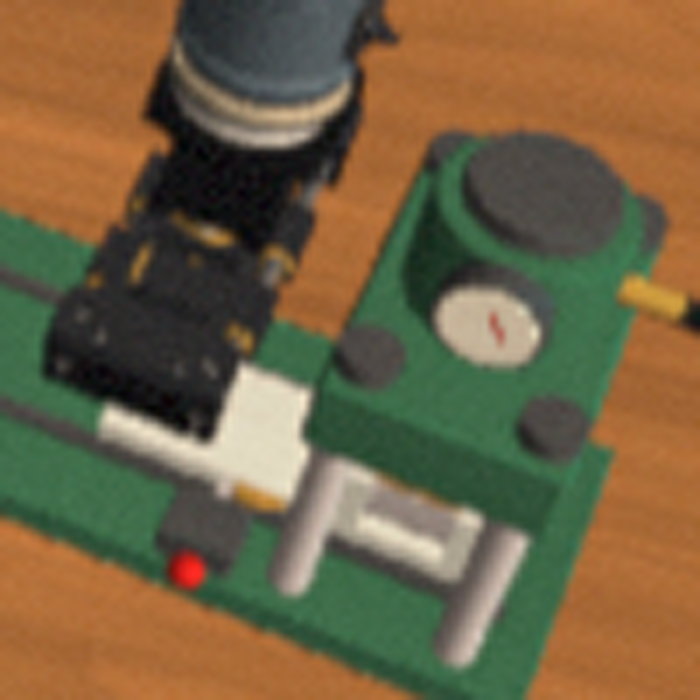

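View pics/g19.png

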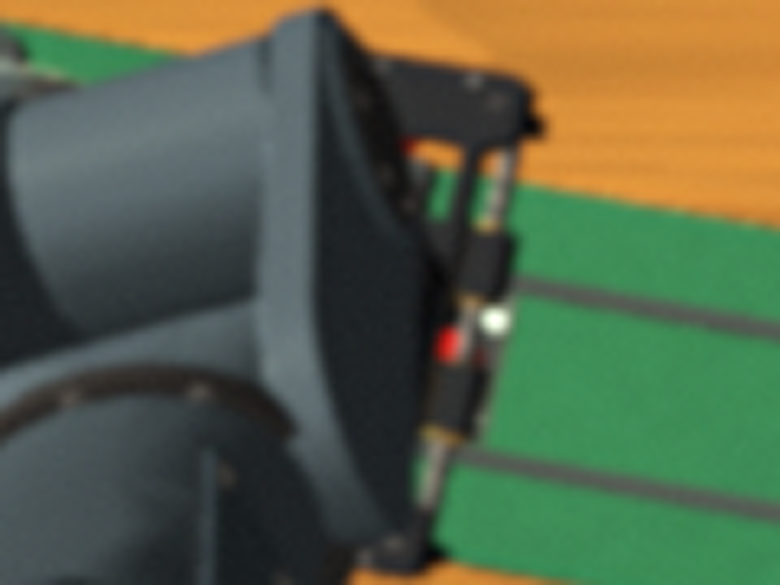

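Request:
move_arm --series '[{"travel": [-0.0005,-0.003,0],"angular": [0,0,0]},{"travel": [-0.0011,-0.0065,0],"angular": [0,0,0]},{"travel": [-0.0011,-0.0065,0],"angular": [0,0,0]}]'

```text
time_s: 34.25
tool_pos: [573.3, 287.0, 39.0]
orientation: [0.765, 0.644, -0.001, 0.0]
force: [-2.2, -3.2, 7.7]
width: 14.0
```

Request:
move_arm --series '[{"travel": [0,0,0],"angular": [0,0,0]},{"travel": [0,0,0],"angular": [0,0,0]},{"travel": [0,0,0],"angular": [0,0,0]},{"travel": [0,0,0.01],"angular": [0,0,0]},{"travel": [0,0,0.03],"angular": [0,0,0]}]' --grip 0.04

```text
time_s: 34.75
tool_pos: [572.7, 288.0, 67.3]
orientation: [0.765, 0.644, -0.002, -0.001]
force: [0.2, 0.5, 0.3]
width: 38.1
```

Request:
move_arm --series '[{"travel": [0,-0.01,0.03],"angular": [0,0,0]},{"travel": [0,-0.04,0.06],"angular": [0,0,0]},{"travel": [-0.02,-0.08,0.09],"angular": [0,0,0]},{"travel": [-0.04,-0.12,0.1],"angular": [0,0,0]},{"travel": [-0.06,-0.16,0.1],"angular": [0,0,0]}]'

```text
time_s: 35.25
tool_pos: [515.0, 127.2, 171.2]
orientation: [0.765, 0.645, 0.002, 0.002]
force: [1.1, -0.5, 0.5]
width: 39.9
```

Request:
move_arm --series '[{"travel": [-0.02,-0.045,0],"angular": [0,0,0]},{"travel": [-0.04,-0.09,0],"angular": [0,0,0]},{"travel": [-0.06,-0.13,0],"angular": [0,0,0]},{"travel": [-0.06,-0.13,0],"angular": [0,0,0]}]'

```text
time_s: 35.65
tool_pos: [451.9, -5.2, 168.9]
orientation: [0.767, 0.642, -0.001, -0.0]
force: [0.2, 1.5, -0.1]
width: 40.2
```

```bash
python3 - <<'E'
from seg import *
s=get_state();print(s["time_s"],s["tool_pos"],s["width"],s["force"])
for n in CM: cv2.imwrite(f"pics/raw4_{n}.png",viewer.grab_frame(n))
crop("scene",320,180,420,270,7.5,"g20.png",im=cv2.imread("pics/raw4_scene.png"))
crop("top",60,150,180,240,6.5,"g21.png",im=cv2.imread("pics/raw4_top.png"))
E
```

```text
35.65 [451.9  -5.2 168.9] 40.235281583817596 [ 0.2  1.5 -0.1]
```

View pics/g20.png

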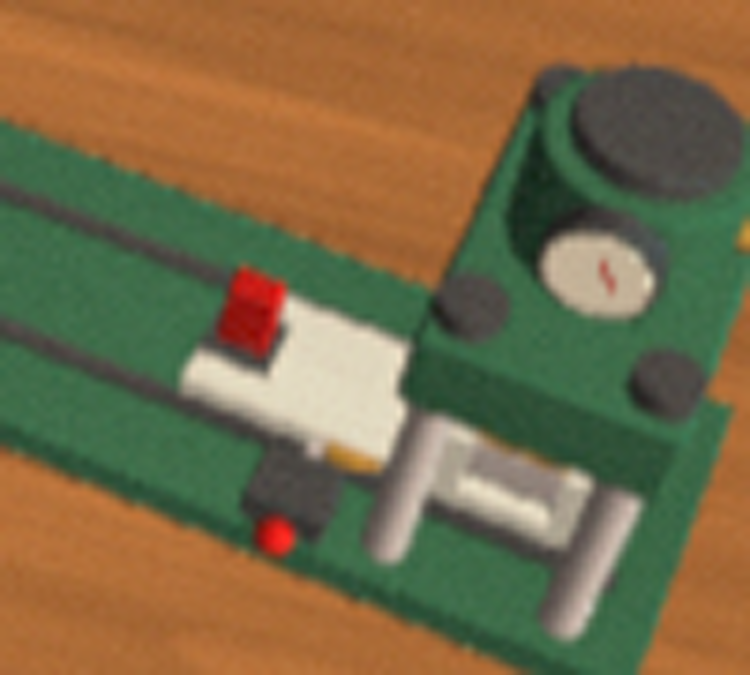

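View pics/g21.png

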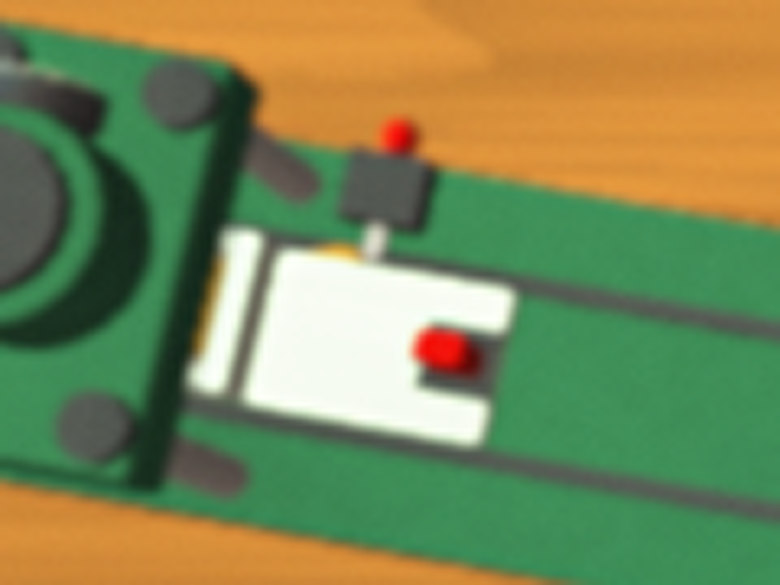

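```bash
python3 - <<'E'
from seg import *
red=lambda r,g,b:(r>140)&(g<90)
L={}
for n,b0,b1,c in(("top",(165,205,190,222),(115,195,140,212),(112,163,128,178)),("scene",(305,195,330,220),(345,210,362,230),(350,244,365,258))):
    a=cv2.imread(f"pics/raw_{n}.png");d=cv2.imread(f"pics/raw4_{n}.png")
    p,q=[atz(n,cen(blob(i,b,red)),60)[:2] for i,b in((a,b0),(d,b1))];print(n,"lug travel",np.linalg.norm(q-p),np.degrees(np.arctan2(*(q-p)[::-1])))
    try: print("ball",cen(blob(a,c,red)).round(2),cen(blob(d,c,red)).round(2))
    except Exception as e: print(e)
E
```

```text
top lug travel 128.26135135772316 80.19256971994785
ball [121.1 170.5] [121.2 170.6]
scene lug travel 126.95166012387394 79.72748347053594
ball [356.6 251.2] [356.6 251.2]
```

```bash
python3 - <<'E'
from h import *
print(ticket.job_done(), get_state()["time_s"])
E
```

```text
the job is handed in; nothing more can be done
the job is handed in; nothing more can be done
```

The doming tool is set up in the tray and the tray is latched under the press. I handed the job in shortly after 35.7 s on the robot's clock (limit 72 s); no verdict was reported.

**What I did**
- **Die:** I took the round-hollow die from the rack by its ends and set it on the soldering board. I then took it again by its long sides and lowered it into the pocket.
- **Holder and punch:** The brass holder went onto the die, then the punch into the recess. I gripped the punch twice in different directions first, to centre it in the fingers. All three parts were lowered until the wrist force showed contact before I let go.
- **Tray:** I pushed it in by the red lug until it hit a hard stop. The force rose to about 21 N with no further movement. I then let go and backed the arm away.

**Last checks**
- Pictures taken after each release showed the die, holder and punch flat and square. The crown hides most of the stack in the final pictures.
- The catch nose is out behind the brass cam, and its red ball is back at its starting pixel in both cameras, so the catch clicked.
- The other dies, the handpiece, the flux pot and the coloured look-alikes were not touched.

**What disagreed**
- The cameras put the pocket about 1 mm (x) and 2–4 mm (y) away from where the robot did. The die touched the pocket's lead-in on the way in, the tray moved about 1 mm, and I shifted 1 mm to free it.
- The cameras measured 127–128 mm of lug travel, against the nominal 130 mm. I relied on the hard stop and the catch position instead, so the margin above 126 mm was not measured precisely.

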